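Weigh a batch of reagent bottles on the beam balance

ROBOT

A 6-joint arm with a two-finger parallel gripper is mounted at the origin on a cart in front of the work surface, level with it; the furniture and walls round the work are solid. World frame = base frame: x ahead of the robot, y to its left, z up, the work surface at z = 0. Lengths are in mm, angles in rad, forces in N, time in s.
With the tool pointing down it reaches from about 275 to 750 mm from the base axis. Payload 10.2 kg.
Tool frame: the origin (TCP) lies midway between the tips of the shut fingers; the grasp point (between the pads) lies 19 mm behind it; z points along the fingers, y is the direction in which the jaws open and shut (so a half turn about z gives the same grasp; the last joint's range is limited). The gripper opens to 88 mm and grips with 3 to 60 N. Pads are 18 mm wide; open, the fingers measure 123 mm over their backs; the gripper's body (75 mm by 187 mm) begins 45 mm behind the grasp point.
Start: joints at [0.992, 0.313, 1.498, -0, 1.331, -0.223], TCP at [182.891, 492.12, 204.42] pointing down, gripper open.
Joint ranges: [-2.94, 2.94], [-0.97, 2.17], [0.19, 2.56], [-1.23, 4.37], [0.02, 3.11], [-2.88, 2.88]. Speed limits (rad/s): [2.39, 2.39, 3.01, 3.14, 3.14, 3.14].

INTERFACE

Orientations are given as a unit quaternion [x, y, z, w].
In Python, from bench import bot, cams, workorder gives the robot as it stands.
- The arm moves only by the shell command python3 -m pendant 'ROWS' [FORCE]. ROWS is a JSON object of lists of equal length, an entry for each row: "translation": the shift along the tool's x, y, z scaled (see below), a list of three; "rotation": the turn, a rotation vector about the tool's x, y, z scaled (see below), a list of three; "gripper": the closure, from -1 (fully open) to 1 (shut), so that 0 is half open. A call has 1 to 20 rows; each row is the pose to reach, as a shift and turn from the pose commanded when the call began, along the tool's axes at that moment; what a row does not reach only later rows make up. The controller multiplies each number of a shift by 250 mm and each number of a turn by 120 degrees. A row lasts 1/12 s, in which the tool goes at most 41.7 mm and 7.16 degrees, less where a joint would pass 70% of its speed; a pose out of reach is approached as far as the arm can. A call with a number of a shift or a turn outside -1 to 1 is refused whole. A call with a gripper value outside its range is refused whole. The fingers move at their own pace and stop on an object; FORCE is the grip in N (left out, the last holds). Time passes only in rows, so rows that repeat a pose let the fingers close. It gives the time, the measured TCP pose, the force and the opening at its end, in the units of the state.
- bot.sense(): the state, without advancing time (a new reading comes with each control period).
- cams.capture(name): name is "side" or "top" or "wrist"; returns a dict with "img" (420x560x3 uint8, blue, green, red), "range_z" (420x560 float32, mm along the optical axis (not along the pixel's ray), 0 where there is no reading), "fx", "fy", "cx", "cy" (pixels), "dist" ([k1, k2, p1, p2, k3] as OpenCV has them; the pictures are not rectified), "camera_from_world" (4x4, takes a point from world to camera coordinates). Camera axes: x right, y down, z forward; pixel columns grow to the right and rows downward; lengths in mm; the calibration is good to about 2 mm. A picture is of the moment at which its call begins.
- workorder.close_job(): hands the job in, once; it reports no verdict.
The state is a dict: "t": time; "q": joint angles; "joint_vel": joint speeds; "joint_torque": joint torques, N m; "position": TCP position; "tcp_rot": TCP orientation; "contact_force": force on the tool from outside, world axes, zero at the start; "wrist_torque": the same for the moment, N m; "gripper_width": finger opening in mm.
Only numpy, scipy, OpenCV 4.12 (cv2) and the standard library are available. Lean on these libraries where they do the work, as an engineer would, in place of code of your own. Each camera call takes 0.05 s, during which the arm holds its last target.

TASK

Weigh all the small screw-capped bottles that stand on the left of the worktop, together: set every one of them in the open metal carrier, then hang the carrier by its bail on the hook of the beam balance while the beam is still locked. Next flip the locking lever up and over so that the beam is free, slide the poise along the notched beam until the free pointer comes to rest at the long centre mark, and flip the lever down again until it snaps shut, so that the reading is kept. Leave the carrier hanging with the bottles in it and do not disturb the other things.

Things in the scene. Friction and masses are not known exactly. Their poses are not given: they have to be found in the camera images.
- balance: the beam balance's fixed stand: grey base 92 mm deep and 335 mm long with a column that carries the beam's pivot 165 mm above the worktop. Origin on the worktop straight under the pivot; y runs along the beam towards the hook end (away from the lever), x to the back, z up. The beam swings in the plane x = 0. A guide with two posts (up to z = 212 mm, 28 mm wide) and the locking lever stand at y = -270 mm.
- beam (a joint): tilt of the beam about its pivot in rad, -0.07 to 0.07 (its stops): 0 is level, with the pointer at the centre mark; positive is hook end up, pointer down: the poise is too far out. It is locked by the brake while the lever is shut, starting at any tilt up to 0.05. Free, it takes about 2 s to settle. Within the stops, moving the poise 1 mm changes the rest position by about 6 mrad; further off balance the beam lies on a stop.
- poise (a joint): position of the brass poise along the beam in m, 0 (55 mm from the pivot) to 0.16 (215 mm); it grows outward, away from the hook, towards balance y minus. The notches are fine and the poise stays wherever it is left; about 1.5 N slides it. The empty carrier balances at about 0.010; each 10 g in the carrier takes about 5.6 mm more (so about 25 mm for a 45 g bottle).
- poise_knob (a point): centre of the poise's black upright knob, 16 mm diameter and 30 mm tall (15 mm above and below this point), 40 mm above the beam's middle line and moving with the beam; 29 mm below this point the wider poise body begins. Its y axis runs along the beam towards the hook.
- hook_seat (a point): lowest point of the hook's upper surface, 90 mm from the pivot at the beam's end, where the bail comes to lie. The hook is a bar of 8 mm diameter in line with the beam, open upward; its upturned tip points away from the pivot (balance y plus), 22 mm beyond this point and 18 mm higher. The bail must pass over that tip. The space in front of, behind and beyond the hook is free.
- pointer_tip (a point): tip of the pointer at the lever end of the beam, 323 mm from the pivot; at balance it is level with the centre mark
- centre_mark (a point): the long centre mark on the white index plate behind the pointer (short marks every 6 mm above and below)
- lock_lever (a joint): angle of the locking cam lever in rad: 0 shut (level, pointing to balance x minus, the robot; brake on), 1.75 open (upright, leaning 10 degrees back, where it stays; beam free). Between 1.75 and 1.3 it swings loosely; further down its spring-loaded cam resists with 5 to 10 N at the knob until the high point at 0.5, then snaps shut and is held. Opening takes the same.
- lever_knob (a point): centre of the black knob on the lever's end, 19 mm diameter and about 20 mm long, 66 mm from the lever's axis; free space on both sides, below and above
- lever_axis (a point): the lever's hinge axis (along balance y, 165 mm above the worktop), 46 mm in front of the beam; it gives by up to 2 mm
- carrier: open aluminium bottle carrier, 170 x 122 mm, walls 50 mm high, floor 4 mm thick, with a low wall 38 mm high along its x axis through the middle, so two troughs 164 mm long and 56 mm wide (middles at y = +30 and -30 mm), 0.30 kg; origin at the centre of its underside. The wire bail rises in the middle: its upright legs stand at x = -17 and +17 mm, y = 0 (40 mm over the outside, rods 6 mm thick, straight up to z = 108 mm), joined by an arch up to z = 130 mm.
- bail_top (a point): inner top of the bail's arch, 124 mm above the carrier's underside, 6 mm under the bail's outer top
- bottle_a: reagent bottle: closed screw-capped plastic bottle, 27 mm diameter and 63 mm tall (body up to 48 mm, above it a cap about 17 mm across), 30 to 65 g; origin at the centre of its underside, z towards the cap. Between two and four of the bottles are there.
- bottle_b: reagent bottle: closed screw-capped plastic bottle, 27 mm diameter and 63 mm tall (body up to 48 mm, above it a cap about 17 mm across), 30 to 65 g; origin at the centre of its underside, z towards the cap. Between two and four of the bottles are there.
- bottle_c: reagent bottle: closed screw-capped plastic bottle, 27 mm diameter and 63 mm tall (body up to 48 mm, above it a cap about 17 mm across), 30 to 65 g; origin at the centre of its underside, z towards the cap. Between two and four of the bottles are there.
- bottle_d: amber glass vial with a metal screw cap, 25 mm diameter and 50 mm tall, 30 to 65 g; origin at the centre of its underside, z towards the cap. It may be absent like the other bottles.
- timer: bystander: bench timer lying at the right, 66 x 58 x 20 mm, not to be disturbed
- marker: bystander: felt marker lying between the balance and the analyser behind it, 127 mm long and 11 mm thick, not to be disturbed. The analyser, 0.4 m tall, has its front at world x = 0.60 and its left side at world y = 0.24.
- cotton_jar: bystander: lidded jar standing at the left back, 68 mm diameter and 98 mm tall, not a bottle to be weighed, not to be disturbed

How it is judged (in metres and radians):
On the way, in this order (a step that is already met when the one before it is completed fails the run):
1. every bottle is in the carrier and the carrier hangs by its bail on the hook, let go, with the lever still shut (x of bottle_a in the frame of carrier between -0.085 and 0.085 m and y of bottle_a in the frame of carrier between -0.062 and 0.062 m and z of bottle_a in the frame of carrier between -0.005 and 0.05 m and x of bottle_b in the frame of carrier between -0.085 and 0.085 m and y of bottle_b in the frame of carrier between -0.062 and 0.062 m and z of bottle_b in the frame of carrier between -0.005 and 0.05 m and x of bottle_c in the frame of carrier between -0.085 and 0.085 m and y of bottle_c in the frame of carrier between -0.062 and 0.062 m and z of bottle_c in the frame of carrier between -0.005 and 0.05 m and x of bottle_d in the frame of carrier between -0.085 and 0.085 m and y of bottle_d in the frame of carrier between -0.062 and 0.062 m and z of bottle_d in the frame of carrier between -0.005 and 0.05 m and height (world z) of carrier above 0.015 m and distance between bail_top and hook_seat below 0.02 m and contact force between the fingers and carrier below 0.1 N and value of joint lock_lever below 0.15 rad), for 0.3 s.
2. with the lever open, the loaded carrier on the hook and nothing touched, the free pointer rests at the centre mark (x of bottle_a in the frame of carrier between -0.085 and 0.085 m and y of bottle_a in the frame of carrier between -0.062 and 0.062 m and z of bottle_a in the frame of carrier between -0.005 and 0.05 m and x of bottle_b in the frame of carrier between -0.085 and 0.085 m and y of bottle_b in the frame of carrier between -0.062 and 0.062 m and z of bottle_b in the frame of carrier between -0.005 and 0.05 m and x of bottle_c in the frame of carrier between -0.085 and 0.085 m and y of bottle_c in the frame of carrier between -0.062 and 0.062 m and z of bottle_c in the frame of carrier between -0.005 and 0.05 m and x of bottle_d in the frame of carrier between -0.085 and 0.085 m and y of bottle_d in the frame of carrier between -0.062 and 0.062 m and z of bottle_d in the frame of carrier between -0.005 and 0.05 m and height (world z) of carrier above 0.015 m and distance between bail_top and hook_seat below 0.02 m and contact force between the fingers and carrier below 0.1 N and contact force between each of the fingers, the arm and balance below 0.1 N and value of joint lock_lever above 1.4 rad and value of joint beam between -0.02 and 0.02 rad), for 1 s.
3. the lever has snapped shut (value of joint lock_lever below 0.1 rad), for 0.2 s.
At the end, for the whole second after the job is handed in: Every bottle is inside the carrier, the carrier hangs on the hook clear of the worktop (bail within 20 mm of the seat), the lever is shut to 0.1 rad and the locked beam level to 0.03 rad; before locking, the free beam rested untouched within 0.02 rad of level for 1 s (x of bottle_a in the frame of carrier between -0.085 and 0.085 m and y of bottle_a in the frame of carrier between -0.062 and 0.062 m and z of bottle_a in the frame of carrier between -0.005 and 0.05 m and x of bottle_b in the frame of carrier between -0.085 and 0.085 m and y of bottle_b in the frame of carrier between -0.062 and 0.062 m and z of bottle_b in the frame of carrier between -0.005 and 0.05 m and x of bottle_c in the frame of carrier between -0.085 and 0.085 m and y of bottle_c in the frame of carrier between -0.062 and 0.062 m and z of bottle_c in the frame of carrier between -0.005 and 0.05 m and x of bottle_d in the frame of carrier between -0.085 and 0.085 m and y of bottle_d in the frame of carrier between -0.062 and 0.062 m and z of bottle_d in the frame of carrier between -0.005 and 0.05 m and height (world z) of carrier above 0.015 m and distance between bail_top and hook_seat below 0.02 m and contact force between the fingers and carrier below 0.1 N and contact force between each of the fingers, the arm and balance below 0.1 N and value of joint lock_lever below 0.1 rad and value of joint beam between -0.03 and 0.03 rad and linear speed of carrier below 0.1 m/s).
It fails at once if a bystander (timer, marker, jar) is shifted by more than 30 mm (distance of any of timer, marker, cotton_jar from where it was at the start of the episode above 0.03 m).
Of bottle_a, bottle_b, bottle_c, bottle_d only 2 to 4 are there at a start; the rules pass over those that are not, and their reading is None.
At some moment in a run one of bottle_a, bottle_b, bottle_c, bottle_d may be knocked a few centimetres aside while the robot is not near it.
It also fails if it takes over 210 s, if anything falls off the work surface, if the arm or the gripper's body presses on something with over 40 N, if the wrist force passes 120 N, or if a joint passes its speed limit or range.

## Working session

There is one attempt and no reset: what is moved stays moved. The work goes in short steps, Python scripts to look and compute and a shell command to move; the robot and the scene stay as the last step left them, time stands still between calls to the robot, and variables do not carry over. Pictures are saved under pics/ and viewed, and the job is handed in when it is done.

```bash
ls; mkdir -p pics
python3 - <<'E'
from bench import bot,cams
import cv2
s=bot.sense(); print(s)
for n in ["side","top","wrist"]:
    c=cams.capture(n); cv2.imwrite(f"pics/{n}0.png",c["img"]); print(n,c["fx"],c["cx"],c["cy"],c["dist"]); print(c["camera_from_world"])
E
```

```text
pics
{'t': 0.0, 'q': array([ 9.91584958e-01,  3.13465641e-01,  1.49840085e+00,  4.00599805e-06,
        1.33099817e+00, -2.23412400e-01]), 'joint_vel': array([ 0.00068999, -0.00036149,  0.00074   ,  0.00036129, -0.00299032,
       -0.00087125]), 'joint_torque': array([ 9.46294713e-04, -4.02208757e+01, -2.52275097e+01,  6.95525296e-02,
        3.52451240e-02, -1.28413840e-04]), 'position': array([182.74002337, 491.87593743, 203.86673007]), 'tcp_rot': array([ 1.76963035e-01,  9.84217293e-01, -5.84716581e-04, -2.50232191e-04]), 'contact_force': array([-0.23188368, -0.38833512,  0.65682127]), 'wrist_torque': array([0.0351283 , 0.01429031, 0.00559854]), 'gripper_width': 88.35864825901757}
side 394.57328252740126 275.61789191025 214.29465355149534 [-0.08284059  0.          0.          0.          0.        ]
[[-9.93897226e-01 -1.10292869e-01 -1.94620928e-03  4.92900317e+02]
 [-4.76257476e-02  4.44956813e-01 -8.94284755e-01  1.40646067e+02]
 [ 9.94992106e-02 -8.88734447e-01 -4.47494123e-01  1.36221862e+03]
 [ 0.00000000e+00  0.00000000e+00  0.00000000e+00  1.00000000e+00]]
top 450.9458509841661 279.95242056058873 203.26330562100193 [-0.08176148  0.          0.          0.          0.        ]
[[-6.05677523e-03 -9.99981265e-01  8.85625465e-04  3.16971577e+01]
 [-9.87912751e-01  5.84649104e-03 -1.54900662e-01  5.19905581e+02]
 [ 1.54892582e-01 -1.81311918e-03 -9.87929654e-01  1.44886135e+03]
 [ 0.00000000e+00  0.00000000e+00  0.00000000e+00  1.00000000e+00]]
wrist 302.7022708144649 285.8111893217855 212.93606408489532 [-0.04315856  0.          0.          0.          0.        ]
[[ 3.47819695e-01  9.37559055e-01 -2.11611992e-03 -5.24247289e+02]
 [ 9.01285653e-01 -3.33739370e-01  2.76228538e-01 -3.75481728e+01]
 [ 2.58274335e-01 -9.79849544e-02 -9.61089651e-01  3.90490588e+02]
 [ 0.00000000e+00  0.00000000e+00  0.00000000e+00  1.00000000e+00]]
```

View pics/top0.png

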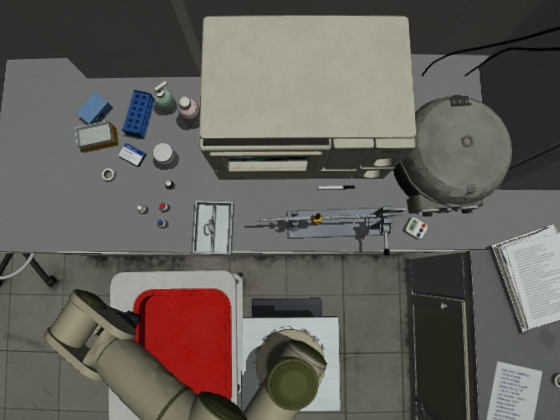

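View pics/side0.png

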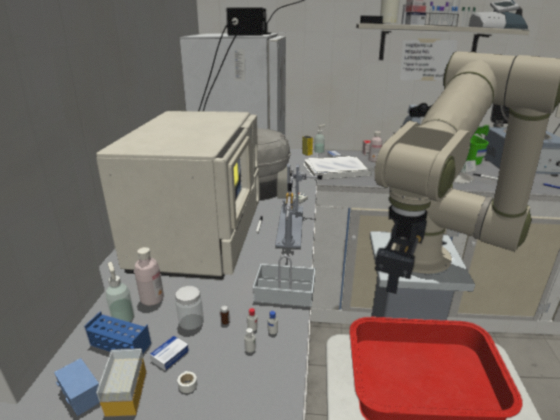

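View pics/wrist0.png

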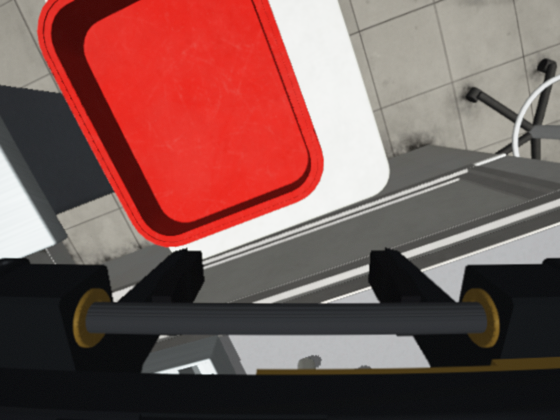

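```bash
cat > h.py <<'E'
from bench import bot,cams
import cv2,numpy as np
from scipy.spatial.transform import Rotation as R
def cap(n,png=None):
    c=cams.capture(n)
    if png: cv2.imwrite("pics/"+png,c["img"])
    c["K"]=np.array([[c["fx"],0,c["cx"]],[0,c["fy"],c["cy"]],[0,0,1.]]); c["d"]=np.array(c["dist"],float)
    c["T"]=np.array(c["camera_from_world"]); return c
def cloud(c):
    h,w=c["range_z"].shape
    v,u=np.mgrid[0:h,0:w]
    p=cv2.undistortPoints(np.stack([u,v],-1).reshape(-1,1,2).astype(float),c["K"],c["d"]).reshape(h,w,2)
    z=c["range_z"].astype(float)
    P=np.dstack([p[...,0]*z,p[...,1]*z,z])
    T=np.linalg.inv(c["T"]); W=P@T[:3,:3].T+T[:3,3]; W[z<=0]=np.nan
    return W
def ray_at_z(c,uv,z=None,x=None,y=None):
    uv=np.array(uv,float).reshape(-1,1,2)
    p=cv2.undistortPoints(uv,c["K"],c["d"]).reshape(-1,2)
    T=np.linalg.inv(c["T"]); d=np.c_[p,np.ones(len(p))]@T[:3,:3].T; o=T[:3,3]
    k,val=(2,z) if z is not None else ((0,x) if x is not None else (1,y))
    return o+d*((val-o[k])/d[:,k])[:,None]
def proj(c,X):
    X=np.array(X,float).reshape(-1,3); rv,_=cv2.Rodrigues(c["T"][:3,:3])
    return cv2.projectPoints(X,rv,c["T"][:3,3],c["K"],c["d"])[0].reshape(-1,2)
def crop(c,x0,y0,x1,y1,png,s=4):
    cv2.imwrite("pics/"+png,cv2.resize(c["img"][y0:y1,x0:x1],None,fx=s,fy=s,interpolation=cv2.INTER_CUBIC))
def go(pos,yaw=None,Rt=None,ref=None):
    """print shift/turn numbers to reach TCP pos, with tool down and jaw(y) axis at yaw deg in world (mod 180)"""
    s=bot.sense(); R0=R.from_quat(s["tcp_rot"]) if ref is None else ref[1]
    p0=np.array(s["position"]) if ref is None else np.array(ref[0])
    t=R0.inv().apply(np.array(pos)-p0)/250
    if Rt is None and yaw is not None:
        best=None
        for yw in (yaw,yaw+180):
            a=np.radians(yw); y=np.array([np.cos(a),np.sin(a),0]); z=np.array([0,0,-1.]); x=np.cross(y,z)
            Rc=R.from_matrix(np.c_[x,y,z]); m=(R0.inv()*Rc).magnitude()
            if best is None or m<best[0]: best=(m,Rc)
        Rt=best[1]
    r=(R0.inv()*Rt).as_rotvec() if Rt is not None else np.zeros(3)
    print("p",np.round(s["position"],1),"t",s["t"].__round__(2),"w",round(s["gripper_width"],1),"shift",np.round(t,4),"turn",np.round(np.degrees(r)/120,4),"deg",np.round(np.degrees(r),1),"dist",round(float(np.linalg.norm(t)*250)))
E
python3 - <<'E'
from h import *
c=cap("top"); W=cloud(c)
crop(c,85,130,245,265,"t1.png",5); crop(c,235,170,435,265,"t2.png",4)
np.set_printoptions(suppress=True,precision=1)
# clusters above table on left region
z=W[...,2]; m=(z>25)&(z<150)&(W[...,0]>280)
n,l,st,ce=cv2.connectedComponentsWithStats(m.astype(np.uint8))
for i in range(1,n):
    if st[i,4]>6:
        P=W[l==i]; print(st[i],np.nanmedian(P,0),np.nanmin(P,0),np.nanmax(P,0))
E
```

```text
[  69   31  134   46 2213] [989.8 490.1  91.4] [983.7 283.6  25.1] [1082.1  727.1  149.9]
[ 409   31  100   21 1500] [1078.5 -566.4   98.9] [1071.4 -751.9   25. ] [1085.5 -405.9  150. ]
[  0  36  62  21 980] [1078.4  914.7   85.4] [1071.9  812.    25.1] [1084.7 1052.5  149.9]
[474  46  24  15  96] [1077.1 -713.4   43.6] [1003.2 -749.1   25.3] [1083.3 -677.7  149.6]
[464  56  38  64 910] [ 917.3 -689.2  101.1] [ 775.3 -693.9   25.4] [1013.4 -626.8  149.9]
[421  60  15  17  45] [ 976.9 -477.1   91.3] [ 971.  -485.4   31.6] [ 982.2 -472.1  149.2]
[121  89  32  47 869] [834.  517.   52.6] [757.9 472.9  25. ] [918.1 567.8  71. ]
[154  88  22  26 383] [862.3 410.9  96.3] [841.9 390.4  25.2] [899.4 448.3 147.6]
[  75   92   42   59 1493] [776.4 662.6  60.9] [711.8 592.2  25. ] [914.  728.2  83.8]
[178  98  22  29 405] [807.1 317.7 114.8] [792.4 293.7  25.2] [858.3 362.4 149.7]
[124 142   5   7  12] [730.2 557.2  26.3] [717.  549.6  25.1] [739.2 564.3  28.5]
[153 143  25  25 453] [675.1 404.8  94.7] [648.7 375.9  25.1] [713.4 442.1 105.6]
[121 147   8  10  26] [706.9 562.2  27.4] [689.5 548.
[... 1146 characters left out ...]
219  10   9  65] [455.  416.2  45.3] [443.4 406.8  26.1] [470.1 435.5  69.6]
[287 221  13  10  71] [445.5  -7.6  31.6] [432.7 -34.2  25.3] [462.3   5.7 147.5]
[311 220   8   5  15] [442.8 -75.5 137.7] [439.8 -87.5 117.8] [451.4 -65.6 146.8]
[370 221   9   9  41] [ 437.9 -272.1   78.6] [ 421.9 -297.2   26.2] [ 460.5 -269.   149.8]
[ 499  226   61   48 1699] [ 347.7 -835.3   28.6] [ 280.2 -923.4   25. ] [ 438.1 -704.2   43.9]
[490 246   5   7  12] [ 364.7 -680.5   27.9] [ 352.9 -686.7   26.1] [ 373.1 -673.6   32. ]
[494 254   6  11  16] [ 329.4 -691.4   28.8] [ 312.7 -701.6   25.2] [ 346.3 -685.    32. ]
[500 269   2   5   7] [ 289.5 -702.2   29.3] [ 282.9 -705.4   27.5] [ 296.1 -699.2   35.4]
```

View pics/t1.png

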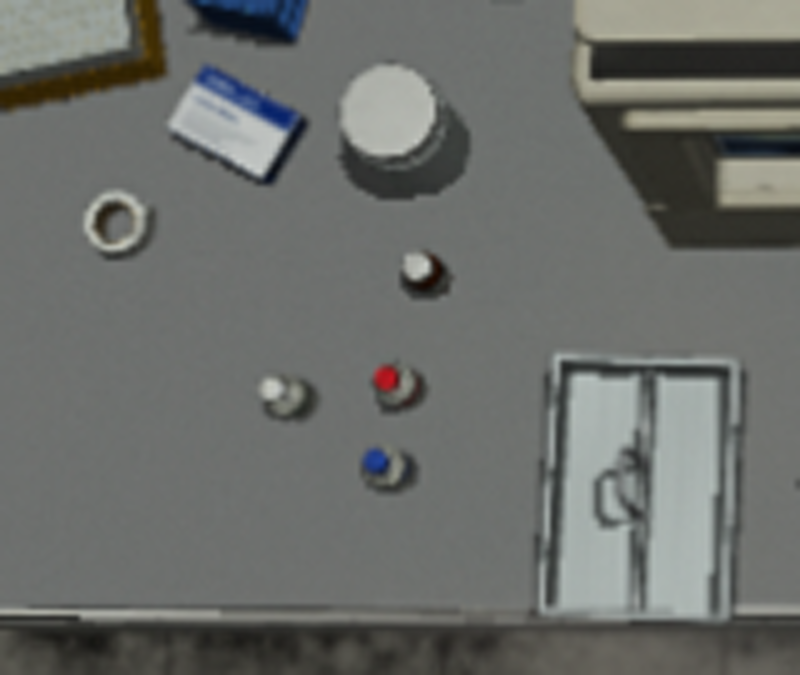

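View pics/t2.png

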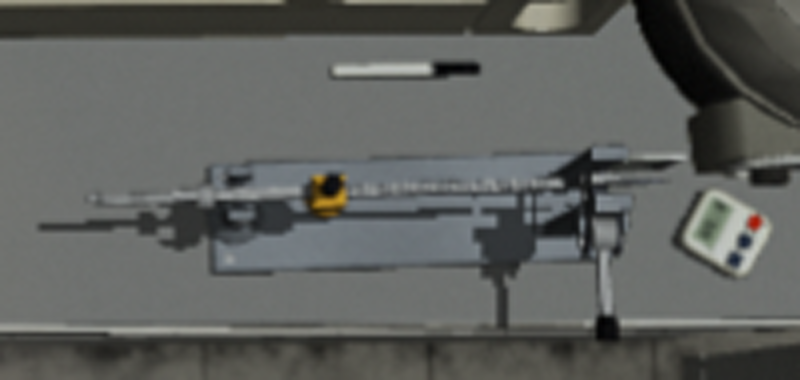

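Run:
```python
from h import *
np.set_printoptions(suppress=True,precision=1)
c=cap("top")
f=lambda U,V,x0,y0,s:(x0+(U+.5)/s-.5,y0+(V+.5)/s-.5)
for n,p,z in [("white",(271,388),63),("red",(386,379),63),("blue",(376,461),63),("vial",(418,266),50)]:
    print(n,ray_at_z(c,f(*p,85,130,5),z=z))
for p in [(554,355),(743,358),(728,620),(540,615)]: print("carrier",ray_at_z(c,f(*p,85,130,5),z=50))
for n,p,z in [("hooktip",(88,199),185),("ptr",(670,181),165),("poiseknob",(330,185),215),("leverknob",(607,328),165),("base",(210,168),15),("base",(212,272),15),("base",(632,262),15)]:
    print(n,ray_at_z(c,f(*p,235,170,4),z=z))
s=cap("side")
crop(s,215,300,295,360,"s1.png",8); crop(s,240,160,330,320,"s2.png",4)
W=cloud(s)
z=W[...,2]
```

```text
white [[506.2 490.8  63. ]]
red [[511.8 414.7  63. ]]
blue [[457.9 419.5  63. ]]
vial [[589.6 399.4  50. ]]
carrier [[529.1 307.   50. ]]
carrier [[526.4 182.2  50. ]]
carrier [[354.9 190.3  50. ]]
carrier [[358.5 312.5  50. ]]
hooktip [[449.5  98.3 185. ]]
ptr [[ 462.8 -341.2  165. ]]
poiseknob [[455.1 -78.7 215. ]]
leverknob [[ 352.3 -288.5  165. ]]
base [[495.6   4.7  15. ]]
base [[408.4   3.7  15. ]]
base [[ 414.1 -347.4   15. ]]
```

View pics/s1.png

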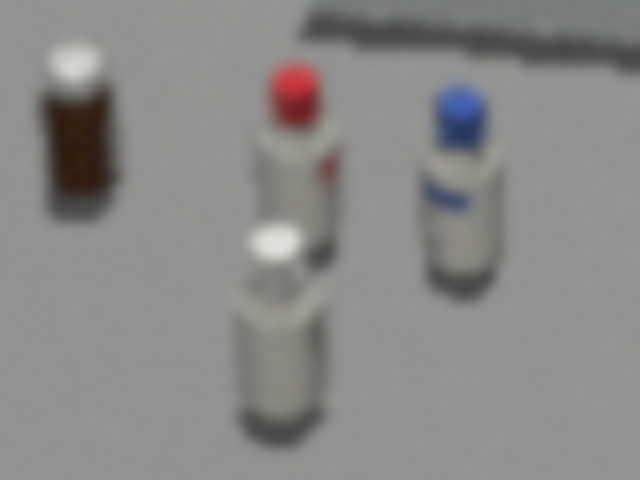

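View pics/s2.png

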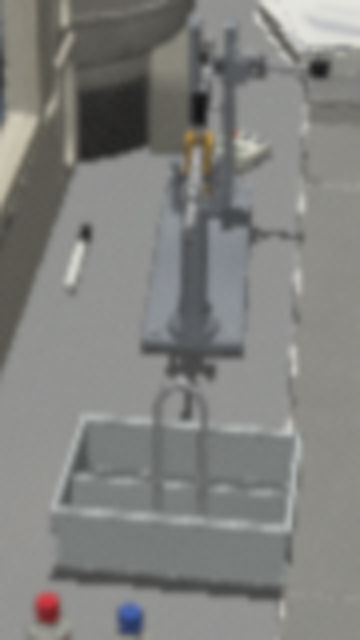

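Run:
```python
from h import *
np.set_printoptions(suppress=True,precision=1)
c=cap("side")
f=lambda U,V,x0,y0,s:(x0+(U+.5)/s-.5,y0+(V+.5)/s-.5)
for n,p,z in [("white",(275,243),63),("red",(295,80),63),("blue",(461,100),63),("vial",(76,60),50)]:
    print(n,ray_at_z(c,f(*p,215,300,8),z=z))
go([458,419,120],90)
print(bot.sense()["tcp_rot"])
# lean: tool z tilted so body leans -x : body dir = (-sin12,0,cos12)
```

```text
white [[506.  492.8  63. ]]
red [[512.2 418.1  63. ]]
blue [[457.8 421.9  63. ]]
vial [[589.1 401.3  50. ]]
p [182.9 492.1 204.3] t 0.35 w 88.2 shift [-1.1  0.1  0.3] turn [-0.  -0.  -0.2] deg [ -0.   -0.  -20.4] dist 297
[ 0.2  1.  -0.  -0. ]
```

```bash
cat >> h.py <<'E'
def tool(L,T,near=None):
    L=np.radians(L);T=np.radians(T)
    z=-np.array([np.sin(T)*np.cos(L),np.sin(T)*np.sin(L),np.cos(T)])
    R0=R.from_quat(bot.sense()["tcp_rot"]) if near is None else near
    best=None
    for sg in (1,-1):
        y=sg*np.array([-np.sin(L),np.cos(L),0]); Rc=R.from_matrix(np.c_[np.cross(y,z),y,z]); m=(R0.inv()*Rc).magnitude()
        if best is None or m<best[0]: best=(m,Rc)
    return best[1]
def gp(g,Rt): return np.array(g,float)+Rt.apply([0,0,19.])
C=np.array([442.2,248.0]); CY=-2.3
def car(x,y,z):
    a=np.radians(CY); return np.array([C[0]+x*np.cos(a)-y*np.sin(a),C[1]+x*np.sin(a)+y*np.cos(a),z])
def ggo(g,Rt): go(gp(g,Rt),Rt=Rt)
E
python3 - <<'E'
from h import *
Rt=tool(180,12); ggo([458,421,130],Rt)
E
```

```text
p [182.9 492.1 204.3] t 0.35 w 88.2 shift [-1.1455  0.1224  0.3715] turn [-0.0179 -0.099  -0.1692] deg [ -2.1 -11.9 -20.3] dist 303
```

```bash
python3 -m pendant '{"translation":[[-0.6,0.06,0],[-0.6,0.06,0],[-0.6,0.06,0],[-0.6,0.06,0],[-0.6,0.06,0]],"rotation":[[-0.0179,-0.099,-0.1692],[-0.0179,-0.099,-0.1692],[-0.0179,-0.099,-0.1692],[-0.0179,-0.099,-0.1692],[-0.0179,-0.099,-0.1692]],"gripper":[0,0,0,0,0]}' 60
python3 - <<'E'
from h import *
Rt=tool(180,12); ggo([458,421,130],Rt)
E
```

```text
t: 0.77
position: [331.8, 452.5, 204.1]
tcp_rot: [0.001, 0.994, -0.0, 0.105]
contact_force: [-0.6, 0.3, -0.1]
gripper_width: 56.9
p [331.8 452.5 204.1] t 0.77 w 56.9 shift [-0.4318 -0.1248  0.4716] turn [-0.0005  0.0007 -0.0007] deg [-0.1  0.1 -0.1] dist 163
```

```bash
python3 -m pendant '{"translation":[[-0.432,-0.125,0.47],[-0.432,-0.125,0.47],[-0.432,-0.125,0.47],[-0.432,-0.125,0.47],[-0.432,-0.125,0.47],[-0.432,-0.125,0.47]],"rotation":[[0,0,0],[0,0,0],[0,0,0],[0,0,0],[0,0,0],[0,0,0]],"gripper":[0,0,0,0,0,0]}'
python3 - <<'E'
from h import *
Rt=tool(180,12); ggo([458,421,33],Rt)
c=cap("wrist","w1.png");c=cap("top","t3.png");crop(c,85,130,245,265,"t3.png",5)
E
```

```text
t: 1.27
position: [458.7, 422.1, 110.5]
tcp_rot: [0.001, 0.995, -0.001, 0.103]
contact_force: [-0.9, 1.0, 0.2]
gripper_width: 43.9
p [458.7 422.1 110.5] t 1.27 w 43.9 shift [ 0.0664 -0.0039  0.3787] turn [-0.0007 -0.0012 -0.0011] deg [-0.1 -0.1 -0.1] dist 96
```

View pics/w1.png

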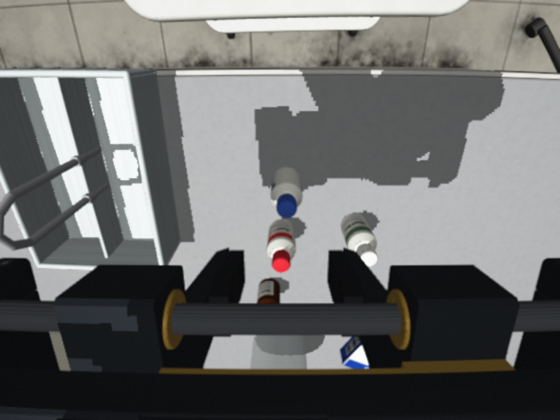

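View pics/t3.png

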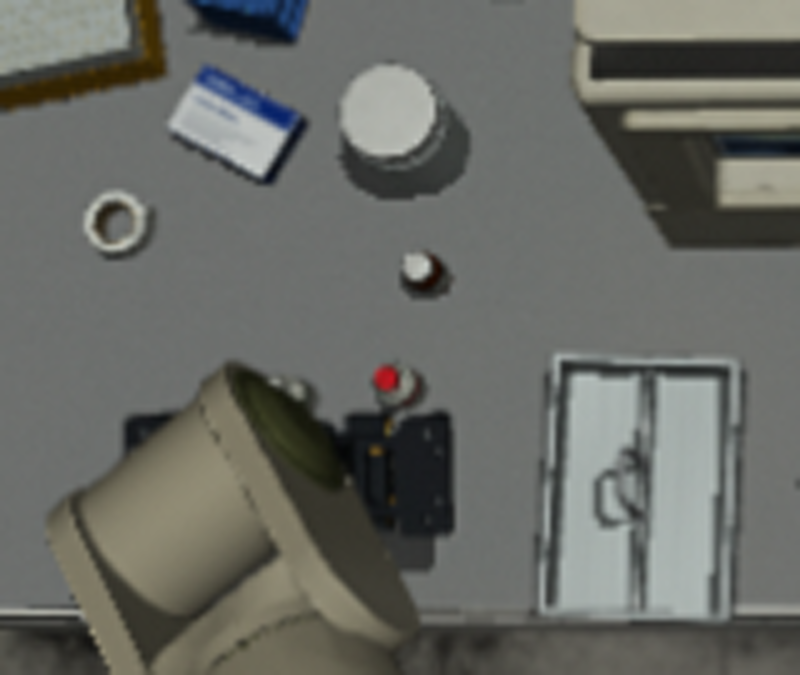

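```bash
python3 -m pendant '{"translation":[[0.03,-0.003,0.18],[0.066,-0.003,0.378],[0.066,-0.003,0.378],[0.066,-0.003,0.378],[0.066,-0.003,0.378],[0.066,-0.003,0.378],[0.066,-0.003,0.378],[0.066,-0.003,0.378],[0.066,-0.003,0.378]],"rotation":[[0,0,0],[0,0,0],[0,0,0],[0,0,0],[0,0,0],[0,0,0],[0,0,0],[0,0,0],[0,0,0]],"gripper":[0,0,0,0,1,1,1,1,1]}' 25
python3 - <<'E'
from h import *
Rt=tool(180,12); ggo([458,421,33],Rt); ggo([458,421,180],Rt)
E
```

```text
t: 2.12
position: [463.0, 422.5, 17.6]
tcp_rot: [0.0, 0.994, 0.001, 0.106]
contact_force: [0.1, -0.1, 5.6]
gripper_width: 15.4
p [463.  422.5  17.6] t 2.12 w 15.4 shift [ 0.0068 -0.0059  0.0118] turn [ 0.0008  0.0012 -0.0001] deg [ 0.1  0.1 -0. ] dist 4
p [463.  422.5  17.6] t 2.12 w 15.4 shift [-0.1169 -0.0049 -0.5631] turn [ 0.0008  0.0012 -0.0001] deg [ 0.1  0.1 -0. ] dist 144
```

Run:
```python
from h import *
c=cap("wrist","w2.png");c=cap("side","s3.png");crop(c,190,260,310,360,"s3.png",6)
print(bot.sense()["contact_force"],bot.sense()["gripper_width"])
```

```text
[-0.28087907  0.02249427  7.09157072] 15.491158893878326
```

View pics/w2.png

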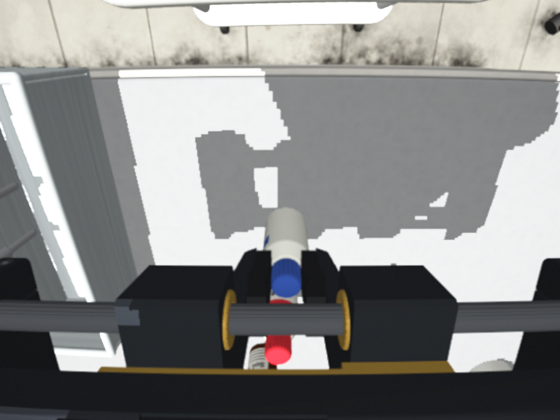

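View pics/s3.png

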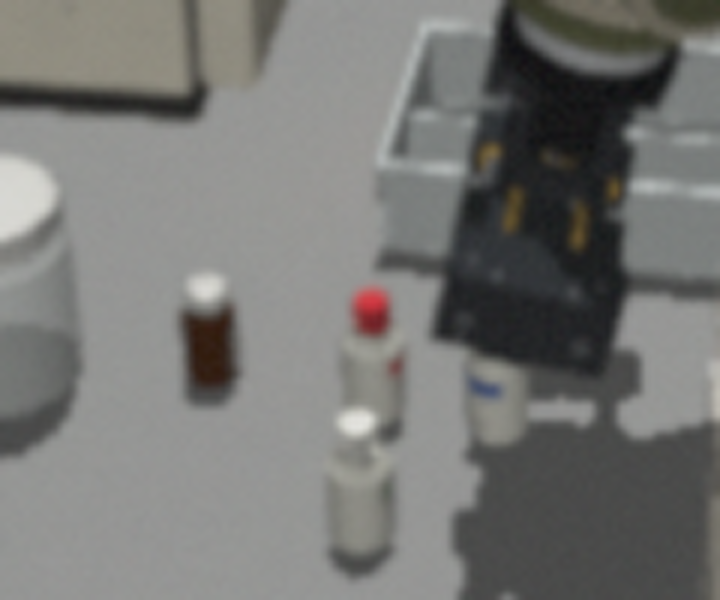

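Run:
```python
from h import *
np.set_printoptions(suppress=True,precision=1)
c=cap("wrist"); W=cloud(c)
s=bot.sense(); Rt=R.from_quat(s["tcp_rot"])
print(proj(c,[s["position"],gp(s["position"],Rt)-Rt.apply([0,0,38])]))
for uv in [(287,278),(285,225),(280,345),(285,265)]: print(uv,W[uv[1],uv[0]],c["range_z"][uv[1],uv[0]])
print(np.linalg.inv(c["T"])[:3,3])
hsv=cv2.cvtColor(c["img"],cv2.COLOR_BGR2HSV); m=(hsv[...,0]>100)&(hsv[...,0]<130)&(hsv[...,1]>120)
m[300:]=0;m[:240]=0; P=W[m]; print(m.sum(),np.nanmedian(P,0),np.nanmin(P,0),np.nanmax(P,0))
print(c["T"])
```

```text
[[285.3 242.9]
 [285.2 255.1]]
(287, 278) [453.1 423.4  63.4] 148.51117
(285, 225) [444.8 422.3  26.3] 177.34322
(280, 345) [507.  419.4  60. ] 176.9253
(285, 265) [451.8 422.4  54.9] 155.46309
[354.8 422.7 179.3]
1027 [454.9 422.9  62.2] [450.1 410.8  32.6] [466.  430.4  65.9]
[[  -0.     1.     0.  -422.6]
 [   0.9    0.     0.5 -397.5]
 [   0.5    0.    -0.9   -9.8]
 [   0.     0.     0.     1. ]]
```

Run:
```python
from h import *
np.set_printoptions(suppress=True,precision=0,linewidth=200)
c=cap("wrist"); W=cloud(c); crop(c,205,190,365,310,"w3.png",5)
for v in (235,245,255,262,270,280,290):
    print(v,[tuple(np.round(W[v,u]).tolist()) for u in range(235,340,10)])
```

```text
235 [(468.0, 387.0, 1.0), (468.0, 394.0, 0.0), (467.0, 401.0, 1.0), (452.0, 410.0, 25.0), (447.0, 417.0, 34.0), (445.0, 422.0, 36.0), (447.0, 428.0, 34.0), (452.0, 434.0, 25.0), (468.0, 443.0, -0.0), (468.0, 450.0, 0.0), (468.0, 457.0, -0.0)]
245 [(476.0, 387.0, 1.0), (477.0, 394.0, 0.0), (477.0, 401.0, -0.0), (452.0, 411.0, 36.0), (448.0, 417.0, 42.0), (447.0, 422.0, 44.0), (448.0, 428.0, 42.0), (452.0, 434.0, 37.0), (477.0, 444.0, -0.0), (476.0, 451.0, 1.0), (477.0, 458.0, -0.0)]
255 [(486.0, 386.0, -1.0), (442.0, 403.0, 60.0), (445.0, 407.0, 56.0), (444.0, 412.0, 56.0), (451.0, 417.0, 47.0), (450.0, 422.0, 49.0), (451.0, 428.0, 47.0), (444.0, 432.0, 57.0), (444.0, 437.0, 57.0), (443.0, 442.0, 59.0), (486.0, 459.0, 0.0)]
262 [(491.0, 386.0, 1.0), (441.0, 404.0, 67.0), (442.0, 408.0, 65.0), (443.0, 413.0, 63.0), (454.0, 417.0, 50.0), (451.0, 422.0, 53.0), (453.0, 428.0, 51.0), (443.0, 432.0, 64.0), (443.0, 437.0, 63.0), (440.0, 441.0, 67.0), (492.0, 459.0, -0.0)]
270 [(439.0, 401.0, 75.0), (438.0, 405.0, 76.0), (442.0, 409.0, 71.0), (441.0, 413.0, 72.0), (454.0, 417.0, 56.0), (452.0, 422.0, 58.0), (453.0, 427.0, 58.0), (441.0, 431.0, 72.0), (441.0, 436.0, 72.0), (439.0, 440.0, 75.0), (439.0, 444.0, 75.0)]
280 [(437.0, 402.0, 84.0), (437.0, 406.0, 84.0), (439.0, 410.0, 81.0), (443.0, 414.0, 77.0), (455.0, 417.0, 63.0), (455.0, 422.0, 63.0), (454.0, 427.0, 64.0), (446.0, 431.0, 73.0), (440.0, 435.0, 80.0), (438.0, 439.0, 83.0), (437.0, 443.0, 84.0)]
290 [(437.0, 403.0, 90.0), (436.0, 407.0, 91.0), (438.0, 411.0, 89.0), (437.0, 415.0, 89.0), (462.0, 417.0, 63.0), (461.0, 422.0, 63.0), (461.0, 427.0, 63.0), (450.0, 431.0, 75.0), (437.0, 434.0, 89.0), (436.0, 438.0, 91.0), (435.0, 442.0, 91.0)]
```

View pics/w3.png

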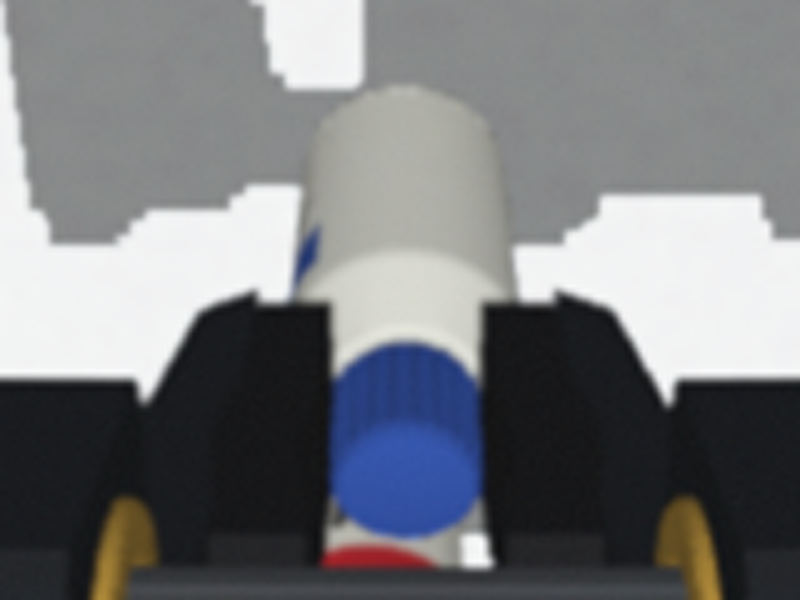

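```bash
python3 -m pendant '{"translation":[[0.0,0,0],[-0.04,0,-0.2],[-0.117,-0.004,-0.563],[-0.117,-0.004,-0.563],[-0.117,-0.004,-0.563],[-0.117,-0.004,-0.563]],"rotation":[[0,0,0],[0,0,0],[0,0,0],[0,0,0],[0,0,0],[0,0,0]],"gripper":[1,1,1,1,1,1]}' 25
python3 - <<'E'
from h import *
c=cap("wrist","w4.png");c=cap("side");crop(c,190,200,310,300,"s4.png",6)
s=bot.sense();print(proj(c,[s["position"]]))
print(bot.sense()["contact_force"],bot.sense()["gripper_width"])
E
```

```text
t: 2.82
position: [463.3, 422.1, 165.6]
tcp_rot: [0.0, 0.994, 0.003, 0.108]
contact_force: [-0.2, -0.6, 0.2]
gripper_width: 15.5
[[270.52138947 281.00111032]]
[-0.40966587  0.59432198 -1.45299206] 15.312174328587501
```

View pics/w4.png

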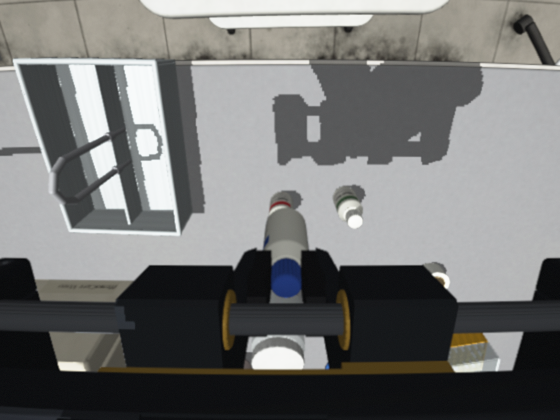

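View pics/s4.png

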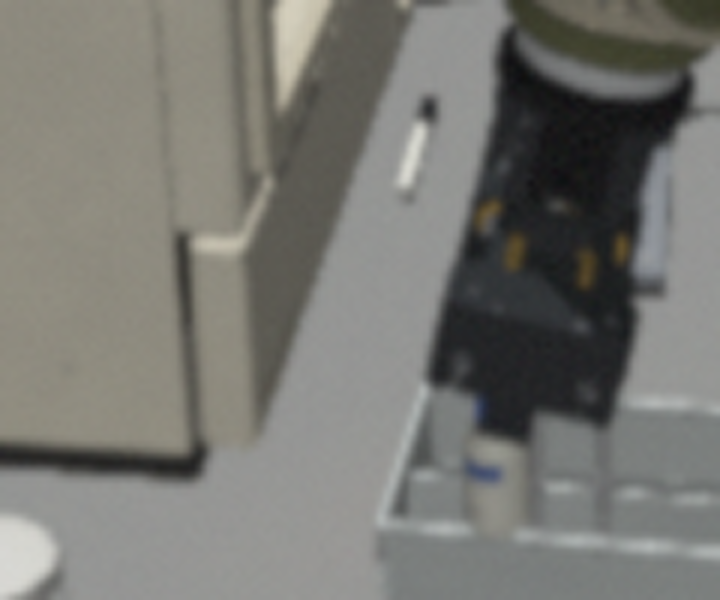

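Run:
```python
from h import *
np.set_printoptions(suppress=True,precision=0,linewidth=200)
c=cap("wrist"); W=cloud(c); s=bot.sense(); Rt=R.from_quat(s["tcp_rot"])
L=Rt.inv().apply((W-s["position"]).reshape(-1,3)).reshape(W.shape)
for v in (240,250,258,262,268,275,290,310,330,350,368,385,410):
    print(v,[tuple(np.round(L[v,u]).tolist()) for u in (20,130,170,200,238,250,262,285,400)])
print("cam in tool",Rt.inv().apply(np.linalg.inv(c["T"])[:3,3]-s["position"]))
```

```text
240 [(-70.0, -349.0, 177.0), (-68.0, -199.0, 176.0), (-46.0, -123.0, 119.0), (-68.0, -108.0, 176.0), (-68.0, -60.0, 176.0), (-68.0, -45.0, 176.0), (-67.0, -29.0, 174.0), (11.0, 0.0, -27.0), (-68.0, 146.0, 175.0)]
250 [(-85.0, -355.0, 180.0), (-83.0, -202.0, 178.0), (-83.0, -149.0, 178.0), (-82.0, -110.0, 178.0), (-82.0, -61.0, 178.0), (11.0, -17.0, -41.0), (10.0, -12.0, -37.0), (7.0, 0.0, -31.0), (-83.0, 149.0, 179.0)]
258 [(34.0, -79.0, -102.0), (-96.0, -205.0, 181.0), (-96.0, -152.0, 183.0), (-96.0, -112.0, 183.0), (-95.0, -62.0, 182.0), (11.0, -16.0, -50.0), (10.0, -11.0, -47.0), (4.0, 0.0, -34.0), (-96.0, 151.0, 183.0)]
262 [(34.0, -78.0, -103.0), (-102.0, -207.0, 182.0), (-102.0, -153.0, 183.0), (-102.0, -113.0, 183.0), (11.0, -21.0, -55.0), (11.0, -16.0, -54.0), (10.0, -11.0, -51.0), (3.0, 0.0, -37.0), (-103.0, 153.0, 185.0)]
268 [(33.0, -76.0, -105.0), (-112.0, -210.0, 185.0), (34.0, -31.0, -107.0), (34.0, -23.0, -107.0), (11.0, -21.0, -60.0), (10.0, -15.0, -58.0), (9.0, -10.0, -57.0), (2.0, 0.0, -42.0), (34.0, 32.0, -107.0)]
275 [(30.0, -78.0, -105.0), (-124.0, -212.0, 187.0)
[... 933 characters left out ...]
-175.0, -0.0, 105.0), (22.0, 27.0, -124.0)]
368 [(24.0, -55.0, -133.0), (18.0, -36.0, -126.0), (16.0, -27.0, -124.0), (17.0, -20.0, -124.0), (-2.0, -15.0, -105.0), (-318.0, -59.0, 228.0), (-199.0, -27.0, 103.0), (-199.0, -0.0, 102.0), (18.0, 27.0, -126.0)]
385 [(23.0, -52.0, -137.0), (24.0, -29.0, -137.0), (23.0, -22.0, -136.0), (24.0, -16.0, -136.0), (22.0, -9.0, -134.0), (23.0, -6.0, -135.0), (23.0, -4.0, -135.0), (23.0, 0.0, -135.0), (24.0, 23.0, -136.0)]
410 [(24.0, -47.0, -143.0), (24.0, -27.0, -142.0), (23.0, -20.0, -141.0), (23.0, -15.0, -141.0), (23.0, -8.0, -141.0), (24.0, -6.0, -142.0), (23.0, -4.0, -141.0), (24.0, 0.0, -142.0), (23.0, 21.0, -141.0)]
cam in tool [  72.    1. -182.]
```

```bash
sed -i 's/\[0,0,19.\]/[0,0,58.]/' h.py
python3 - <<'E'
from h import *
Rt=tool(90,12); b=car(-35,38,0); print(b)
go(b+[0,-5,130],Rt=Rt); go(b+[0,-5,24],Rt=Rt)
E
```

```text
[408.75320429 287.37399975   0.        ]
p [461.  420.5 158.3] t 2.97 w 15.4 shift [ 0.2281 -0.5524  0.0685] turn [ 1.548e-01 -3.000e-04  7.338e-01] deg [18.6 -0.  88.1] dist 150
p [461.  420.5 158.3] t 2.97 w 15.4 shift [ 0.3154 -0.552   0.4834] turn [ 1.548e-01 -3.000e-04  7.338e-01] deg [18.6 -0.  88.1] dist 200
```

```bash
python3 -m pendant '{"translation":[[0.228,-0.552,0.0685],[0.228,-0.552,0.0685],[0.228,-0.552,0.0685],[0.228,-0.552,0.0685],[0.228,-0.552,0.0685],[0.228,-0.552,0.0685],[0.228,-0.552,0.0685],[0.228,-0.552,0.0685],[0.228,-0.552,0.0685],[0.228,-0.552,0.0685],[0.228,-0.552,0.0685],[0.228,-0.552,0.0685],[0.228,-0.552,0.0685],[0.228,-0.552,0.0685],[0.228,-0.552,0.0685]],"rotation":[[0.1548,0,0.734],[0.1548,0,0.734],[0.1548,0,0.734],[0.1548,0,0.734],[0.1548,0,0.734],[0.1548,0,0.734],[0.1548,0,0.734],[0.1548,0,0.734],[0.1548,0,0.734],[0.1548,0,0.734],[0.1548,0,0.734],[0.1548,0,0.734],[0.1548,0,0.734],[0.1548,0,0.734],[0.1548,0,0.734]],"gripper":[1,1,1,1,1,1,1,1,1,1,1,1,1,1,1]}'
python3 - <<'E'
from h import *
Rt=tool(90,12); b=car(-35,38,0)
go(b+[0,-5,24],Rt=Rt)
c=cap("wrist","w5.png")
E
```

```text
t: 4.22
position: [408.9, 282.6, 129.8]
tcp_rot: [0.703, 0.704, -0.074, 0.073]
contact_force: [0.1, -0.4, -0.4]
gripper_width: 15.2
p [408.9 282.6 129.8] t 4.22 w 15.2 shift [ 8.700e-02 -1.000e-04  4.141e-01] turn [-0.0002 -0.0003  0.0009] deg [-0.  -0.   0.1] dist 106
```

View pics/w5.png

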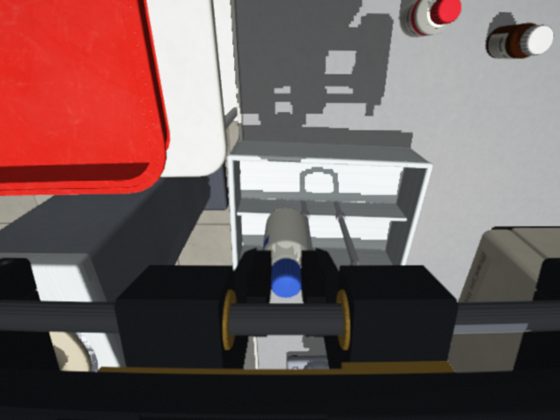

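```bash
python3 -m pendant '{"translation":[[0.035,0,0.16],[0.065,0,0.31],[0.08,0,0.38],[0.087,0,0.412],[0.087,0,0.412],[0.087,0,0.412],[0.087,0,0.412],[0.087,0,0.412],[0.087,0,0.412],[0.035,0,0.16],[0,0,0],[0,0,0]],"rotation":[[0,0,0],[0,0,0],[0,0,0],[0,0,0],[0,0,0],[0,0,0],[0,0,0],[0,0,0],[0,0,0],[0,0,0],[0,0,0],[0,0,0]],"gripper":[1,1,1,1,1,1,0.2,0,0,0,0,0]}'
python3 - <<'E'
from h import *
c=cap("wrist","w6.png");c=cap("top");crop(c,85,130,245,265,"t4.png",5)
E
```

```text
t: 5.27
position: [410.6, 283.6, 135.9]
tcp_rot: [0.704, 0.703, -0.07, 0.075]
contact_force: [-0.3, 0.7, 1.3]
gripper_width: 43.8
```

View pics/w6.png

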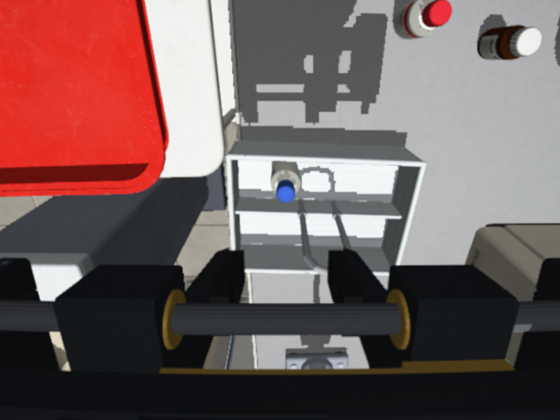

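View pics/t4.png

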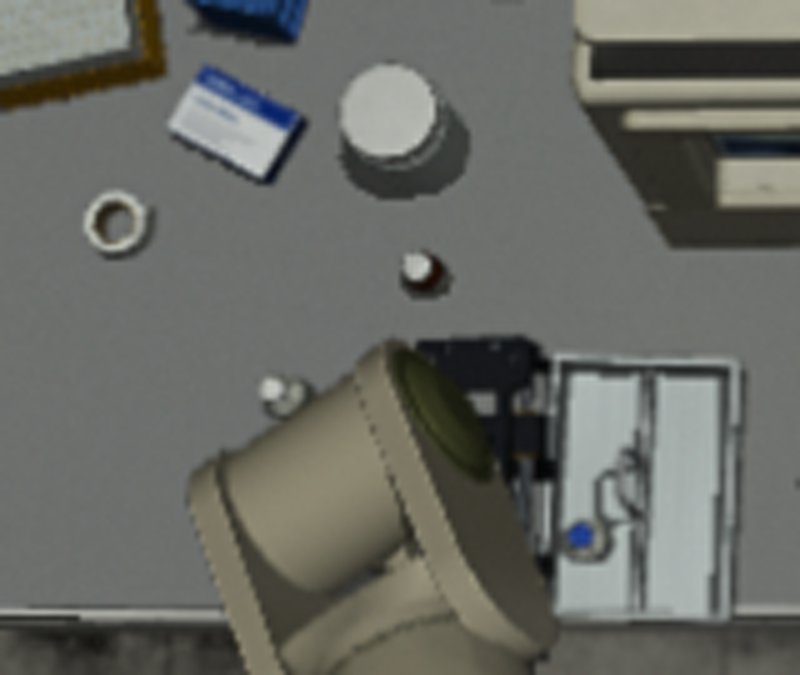

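Run:
```python
from h import *
Rt=tool(90,12); b=np.array([512,416.5-8,0])
go(b+[0,0,100],Rt=Rt);go(b+[0,0,18],Rt=Rt)
```

```text
p [411.3 284.  135.6] t 5.37 w 44.0 shift [0.5174 0.4015 0.0423] turn [ 0.0044 -0.0027 -0.001 ] deg [ 0.5 -0.3 -0.1] dist 164
p [411.3 284.  135.6] t 5.37 w 44.0 shift [0.5838 0.3984 0.3635] turn [ 0.0044 -0.0027 -0.001 ] deg [ 0.5 -0.3 -0.1] dist 199
```

```bash
python3 -m pendant '{"translation":[[0.517,0.4,0.042],[0.517,0.4,0.042],[0.517,0.4,0.042],[0.517,0.4,0.042],[0.517,0.4,0.042],[0.517,0.4,0.042],[0.517,0.4,0.042]],"rotation":[[0,0,0],[0,0,0],[0,0,0],[0,0,0],[0,0,0],[0,0,0],[0,0,0]],"gripper":[0,0,0,0,0,0,0]}'
python3 - <<'E'
from h import *
Rt=tool(90,12); b=np.array([512,416.5-8,0])
go(b+[0,0,18],Rt=Rt)
c=cap("wrist","w7.png");print(proj(c,[512,416.5,63]))
E
```

```text
t: 5.95
position: [508.9, 406.7, 94.0]
tcp_rot: [0.703, 0.703, -0.073, 0.074]
contact_force: [-0.2, -0.1, 0.7]
gripper_width: 44.0
p [508.9 406.7  94. ] t 5.95 w 44.0 shift [0.0701 0.012  0.2957] turn [ 0.0003 -0.0004 -0.0002] deg [ 0.  -0.1 -0. ] dist 76
[[291.31343093 206.26640532]]
```

View pics/w7.png

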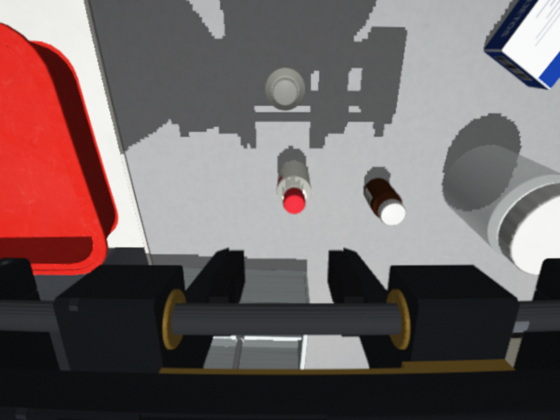

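```bash
python3 -m pendant '{"translation":[[0.03,0.006,0.13],[0.05,0.012,0.24],[0.07,0.012,0.296],[0.07,0.012,0.296],[0.07,0.012,0.296],[0.07,0.012,0.296],[0.07,0.012,0.296],[0.07,0.012,0.296],[0.07,0.012,0.296],[0.03,0.01,0.13],[0,0,-0.1],[0,0,-0.1]],"rotation":[[0,0,0],[0,0,0],[0,0,0],[0,0,0],[0,0,0],[0,0,0],[0,0,0],[0,0,0],[0,0,0],[0,0,0],[0,0,0],[0,0,0]],"gripper":[0,0,0,0,1,1,1,1,1,1,1,1]}' 25
python3 - <<'E'
from h import *
Rt=tool(90,12); b=car(35,38,0)
go(b+[0,-8,130],Rt=Rt)
c=cap("wrist","w8.png")
E
```

```text
t: 7.0
position: [510.8, 413.5, 125.0]
tcp_rot: [0.704, 0.703, -0.069, 0.075]
contact_force: [-0.7, -0.1, -0.2]
gripper_width: 15.7
p [510.8 413.5 125. ] t 7.0 w 15.7 shift [-0.5407 -0.128   0.09  ] turn [ 0.0037 -0.0028 -0.0009] deg [ 0.4 -0.3 -0.1] dist 141
```

View pics/w8.png

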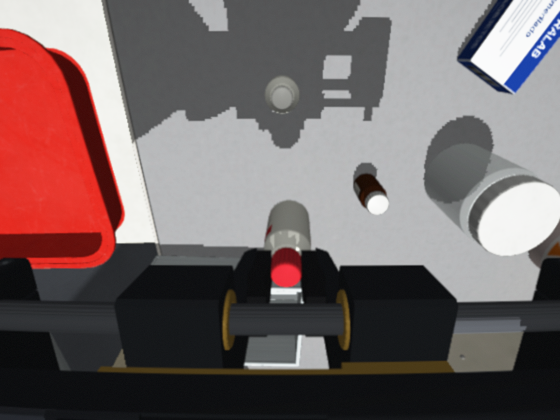

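```bash
python3 -m pendant '{"translation":[[-0.54,-0.128,0.09],[-0.54,-0.128,0.09],[-0.54,-0.128,0.09],[-0.54,-0.128,0.09],[-0.54,-0.128,0.09],[-0.54,-0.128,0.09]],"rotation":[[0,0,0],[0,0,0],[0,0,0],[0,0,0],[0,0,0],[0,0,0]],"gripper":[1,1,1,1,1,1]}' 25
python3 - <<'E'
from h import *
Rt=tool(90,12); b=car(35,38,0)
go(b+[0,-8,24],Rt=Rt)
c=cap("wrist","w9.png")
E
```

```text
t: 7.55
position: [477.5, 275.3, 124.9]
tcp_rot: [0.704, 0.703, -0.072, 0.074]
contact_force: [-0.6, 0.2, -1.4]
gripper_width: 15.4
p [477.5 275.3 124.9] t 7.55 w 15.4 shift [0.0881 0.0038 0.394 ] turn [ 0.0008 -0.001  -0.0009] deg [ 0.1 -0.1 -0.1] dist 101
```

View pics/w9.png

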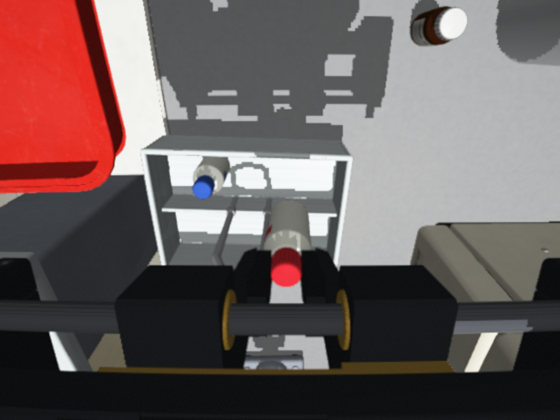

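```bash
python3 -m pendant '{"translation":[[0.035,0,0.16],[0.065,0.003,0.3],[0.08,0.003,0.36],[0.088,0.003,0.394],[0.088,0.003,0.394],[0.088,0.003,0.394],[0.088,0.003,0.394],[0.088,0.003,0.394],[0.088,0.003,0.394],[0.035,0,0.16],[0,0,0],[0,0,0],[0,0,0]],"rotation":[[0,0,0],[0,0,0],[0,0,0],[0,0,0],[0,0,0],[0,0,0],[0,0,0],[0,0,0],[0,0,0],[0,0,0],[0,0,0],[0,0,0],[0,0,0]],"gripper":[1,1,1,1,1,1,0.2,0,0,0,0,0,0]}'
python3 - <<'E'
from h import *
c=cap("wrist","w10.png");c=cap("top");crop(c,85,130,245,265,"t5.png",5)
E
```

```text
t: 8.68
position: [479.4, 276.6, 129.4]
tcp_rot: [0.704, 0.703, -0.069, 0.075]
contact_force: [0.2, 0.6, 0.1]
gripper_width: 44.3
```

View pics/w10.png

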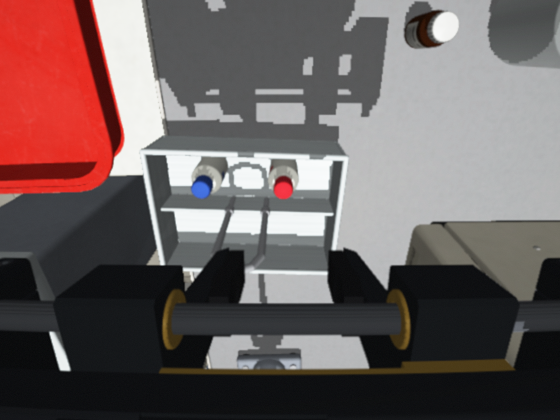

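View pics/t5.png

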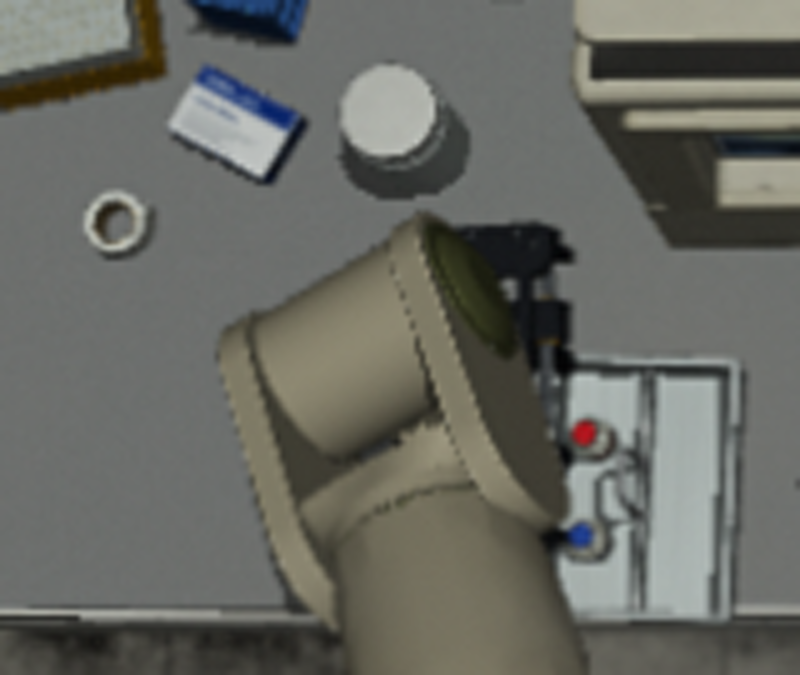

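Run:
```python
from h import *
Rt=tool(180,12); b=np.array([506+8,492,0])
go(b+[0,0,100],Rt=Rt)
print(bot.sense()["q"].round(2))
```

```text
p [477.4 275.7 124.6] t 8.78 w 44.0 shift [ 0.8672  0.1459 -0.0816] turn [-0.1544  0.     -0.7341] deg [-18.5   0.  -88.1] dist 221
[ 0.41  0.51  1.44 -0.2   1.28  0.48]
```

```bash
python3 -m pendant '{"translation":[[0.867,0.146,-0.08],[0.867,0.146,-0.08],[0.867,0.146,-0.08],[0.867,0.146,-0.08],[0.867,0.146,-0.08],[0.867,0.146,-0.08],[0.867,0.146,-0.08],[0.867,0.146,-0.08],[0.867,0.146,-0.08],[0.867,0.146,-0.08],[0.867,0.146,-0.08],[0.867,0.146,-0.08],[0.867,0.146,-0.08],[0.867,0.146,-0.08]],"rotation":[[-0.1544,0,-0.734],[-0.1544,0,-0.734],[-0.1544,0,-0.734],[-0.1544,0,-0.734],[-0.1544,0,-0.734],[-0.1544,0,-0.734],[-0.1544,0,-0.734],[-0.1544,0,-0.734],[-0.1544,0,-0.734],[-0.1544,0,-0.734],[-0.1544,0,-0.734],[-0.1544,0,-0.734],[-0.1544,0,-0.734],[-0.1544,0,-0.734]],"gripper":[0,0,0,0,0,0,0,0,0,0,0,0,0,0]}'
python3 - <<'E'
from h import *
Rt=tool(180,12); b=np.array([506+8,492,0])
go(b+[0,0,18],Rt=Rt)
c=cap("wrist","w11.png");print(proj(c,[[506,492,63],[589.5,400.5,50]]))
E
```

```text
t: 9.95
position: [513.4, 490.9, 97.3]
tcp_rot: [-0.001, 0.995, -0.001, 0.103]
contact_force: [0.4, -0.2, -0.3]
gripper_width: 43.9
p [513.4 490.9  97.3] t 9.95 w 43.9 shift [0.0628 0.0052 0.311 ] turn [-0.001  -0.0016  0.001 ] deg [-0.1 -0.2  0.1] dist 79
[[287.11107521 208.19021834]
 [185.31789074 283.83303324]]
```

View pics/w11.png

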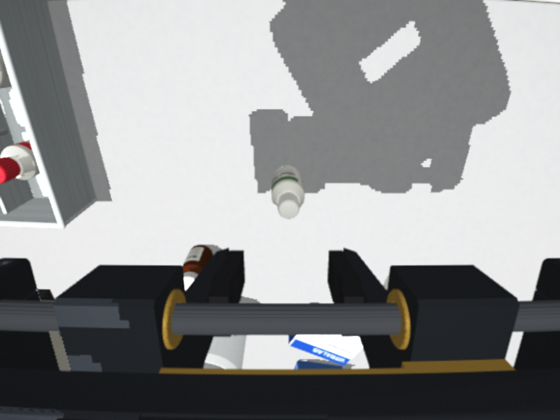

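White cap at (288,207) matches the projection. Descend, grip, lift.

```bash
python3 -m pendant '{"translation":[[0.03,0.003,0.14],[0.05,0.005,0.25],[0.063,0.005,0.31],[0.063,0.005,0.31],[0.063,0.005,0.31],[0.063,0.005,0.31],[0.063,0.005,0.31],[0.063,0.005,0.31],[0.063,0.005,0.31],[0.03,0.005,0.14],[-0.06,0,-0.2],[-0.06,0,-0.2],[-0.06,0,-0.2],[-0.06,0,-0.2]],"rotation":[[0,0,0],[0,0,0],[0,0,0],[0,0,0],[0,0,0],[0,0,0],[0,0,0],[0,0,0],[0,0,0],[0,0,0],[0,0,0],[0,0,0],[0,0,0],[0,0,0]],"gripper":[0,0,0,0,1,1,1,1,1,1,1,1,1,1]}' 25
python3 - <<'E'
from h import *
Rt=tool(270,12); b=car(-35,-38,0)
go(b+[0,8,175],Rt=Rt); go(b+[0,8,24],Rt=Rt)
c=cap("wrist","w12.png")
E
```

```text
t: 11.17
position: [519.5, 492.7, 155.9]
tcp_rot: [0.0, 0.994, 0.002, 0.107]
contact_force: [-0.4, 0.2, -0.3]
gripper_width: 15.4
p [519.5 492.7 155.9] t 11.17 w 15.4 shift [ 0.4272 -1.0928 -0.1758] turn [-0.1565  0.0034 -0.7337] deg [-18.8   0.4 -88. ] dist 297
p [519.5 492.7 155.9] t 11.17 w 15.4 shift [ 0.5558 -1.0951  0.4144] turn [-0.1565  0.0034 -0.7337] deg [-18.8   0.4 -88. ] dist 324
```

View pics/w12.png

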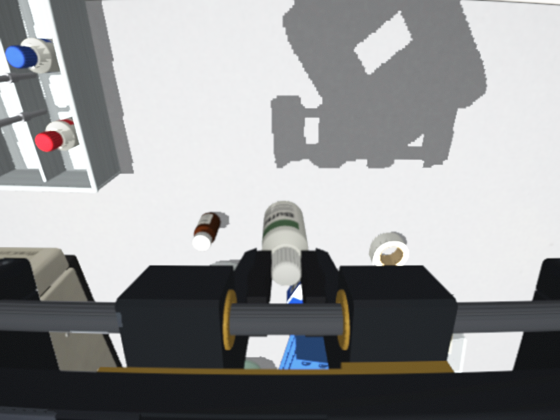

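```bash
python3 -m pendant '{"translation":[[0.1,-0.2,-0.2],[0.2,-0.3,-0.22],[0.2,-0.5,-0.22],[0.2,-0.5,-0.22],[0.2,-0.5,-0.22],[0.2,-0.5,-0.22],[0.2,-0.5,-0.22],[0.2,-0.5,-0.22],[0.2,-0.5,-0.22],[0.2,-0.5,-0.22],[0.2,-0.5,-0.22],[0.2,-0.5,-0.22],[0.2,-0.5,-0.22],[0.2,-0.5,-0.22]],"rotation":[[-0.1565,0.003,-0.734],[-0.1565,0.003,-0.734],[-0.1565,0.003,-0.734],[-0.1565,0.003,-0.734],[-0.1565,0.003,-0.734],[-0.1565,0.003,-0.734],[-0.1565,0.003,-0.734],[-0.1565,0.003,-0.734],[-0.1565,0.003,-0.734],[-0.1565,0.003,-0.734],[-0.1565,0.003,-0.734],[-0.1565,0.003,-0.734],[-0.1565,0.003,-0.734],[-0.1565,0.003,-0.734]],"gripper":[1,1,1,1,1,1,1,1,1,1,1,1,1,1]}' 25
python3 - <<'E'
from h import *
Rt=tool(270,12); b=car(-35,-38,0)
go(b+[0,8,175],Rt=Rt); print(bot.sense()["q"].round(2))
E
```

```text
t: 12.38
position: [457.7, 366.4, 192.8]
tcp_rot: [0.704, -0.703, -0.075, -0.069]
contact_force: [-0.1, 0.4, 0.0]
gripper_width: 15.5
p [457.7 366.4 192.8] t 12.38 w 15.5 shift [ 0.5897  0.2092 -0.0476] turn [ 0.0043 -0.0025  0.0006] deg [ 0.5 -0.3  0.1] dist 157
[ 0.38  0.39  1.43  0.2   1.25 -2.82]
```

```bash
python3 -m pendant '{"translation":[[0.59,0.209,-0.048],[0.59,0.209,-0.048],[0.59,0.209,-0.048],[0.59,0.209,-0.048],[0.59,0.209,-0.048],[0.59,0.209,-0.048],[0.59,0.209,-0.048]],"rotation":[[0,0,0],[0,0,0],[0,0,0],[0,0,0],[0,0,0],[0,0,0],[0,0,0]],"gripper":[1,1,1,1,1,1,1]}' 25
python3 - <<'E'
from h import *
Rt=tool(270,12); b=car(-35,-38,0)
go(b+[0,8,24],Rt=Rt); print(bot.sense()["q"].round(2))
c=cap("wrist","w13.png")
E
```

```text
t: 12.97
position: [393.3, 272.8, 187.1]
tcp_rot: [-0.686, 0.723, 0.056, 0.057]
contact_force: [0.1, -0.2, -1.1]
gripper_width: 15.3
p [393.3 272.8 187.1] t 12.97 w 15.3 shift [ 0.3116 -0.0621  0.6106] turn [-0.0036 -0.0238 -0.025 ] deg [-0.4 -2.9 -3. ] dist 172
[ 0.27  0.17  1.73  0.16  1.19 -2.88]
```

View pics/w13.png

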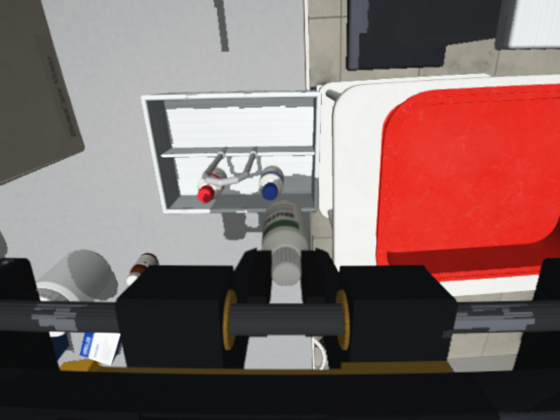

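Run:
```python
from h import *
Rt=tool(180,12); b=car(-63,-30,0); print(b)
go(b+[8,0,175],Rt=Rt)
```

```text
[378.04679933 220.55247108   0.        ]
p [393.6 272.9 187.1] t 13.02 w 15.1 shift [0.2156 0.0192 0.0146] turn [ 0.1338 -0.0199  0.7126] deg [16.1 -2.4 85.5] dist 54
```

```bash
python3 -m pendant '{"translation":[[0.215,0.02,0],[0.215,0.02,0],[0.215,0.02,0],[0.215,0.02,0],[0.215,0.02,0],[0.215,0.02,0],[0.215,0.02,0],[0.215,0.02,0],[0.215,0.02,0],[0.215,0.02,0],[0.215,0.02,0],[0.215,0.02,0],[0.215,0.02,0],[0.215,0.02,0]],"rotation":[[0.134,-0.02,0.7126],[0.134,-0.02,0.7126],[0.134,-0.02,0.7126],[0.134,-0.02,0.7126],[0.134,-0.02,0.7126],[0.134,-0.02,0.7126],[0.134,-0.02,0.7126],[0.134,-0.02,0.7126],[0.134,-0.02,0.7126],[0.134,-0.02,0.7126],[0.134,-0.02,0.7126],[0.134,-0.02,0.7126],[0.134,-0.02,0.7126],[0.134,-0.02,0.7126]],"gripper":[1,1,1,1,1,1,1,1,1,1,1,1,1,1]}' 25
python3 - <<'E'
from h import *
Rt=tool(180,12); b=car(-63,-30,0); print(b)
go(b+[8,0,24],Rt=Rt); print(bot.sense()["q"].round(2))
c=cap("wrist","w14.png")
E
```

```text
t: 14.18
position: [385.9, 220.7, 178.8]
tcp_rot: [-0.002, 0.994, 0.0, 0.105]
contact_force: [0.3, 0.0, -0.7]
gripper_width: 15.1
[378.04679933 220.55247108   0.        ]
p [385.9 220.7 178.8] t 14.18 w 15.1 shift [ 1.286e-01 -5.000e-04  6.058e-01] turn [0.0004 0.0003 0.0018] deg [0.1 0.  0.2] dist 155
[ 0.29  0.05  1.9  -0.07  0.99 -1.25]
```

View pics/w14.png

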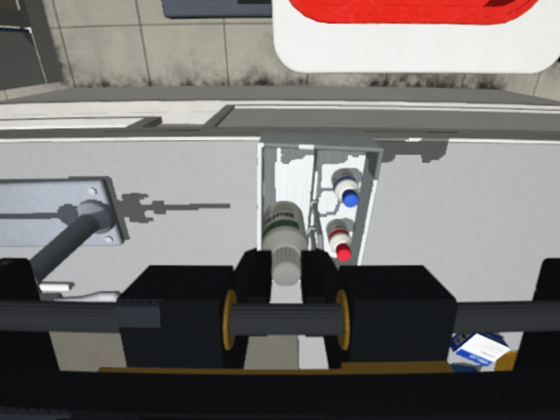

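```bash
python3 -m pendant '{"translation":[[0.035,0,0.16],[0.07,0,0.32],[0.1,0,0.47],[0.118,0,0.56],[0.128,0,0.606],[0.128,0,0.606],[0.128,0,0.606],[0.128,0,0.606],[0.128,0,0.606],[0.128,0,0.606],[0.095,0,0.45],[0.06,0,0.3],[0.02,0,0.15],[0,0,0],[0,0,0]],"rotation":[[0,0,0],[0,0,0],[0,0,0],[0,0,0],[0,0,0],[0,0,0],[0,0,0],[0,0,0],[0,0,0],[0,0,0],[0,0,0],[0,0,0],[0,0,0],[0,0,0],[0,0,0]],"gripper":[1,1,1,1,1,1,1,0.2,0,0,0,0,0,0,0]}'
python3 - <<'E'
from h import *
c=cap("wrist","w15.png");c=cap("top");crop(c,85,130,245,265,"t6.png",5)
Rt=tool(180,0); go([589.5,400.5,130],Rt=Rt)
E
```

```text
t: 15.48
position: [388.3, 221.1, 186.1]
tcp_rot: [-0.001, 0.994, 0.002, 0.111]
contact_force: [0.6, 1.0, 1.0]
gripper_width: 44.1
p [386.1 220.3 180.1] t 15.58 w 44.3 shift [-0.7538  0.7196  0.3688] turn [0.0005 0.1018 0.0006] deg [ 0.1 12.2  0.1] dist 276
```

View pics/w15.png

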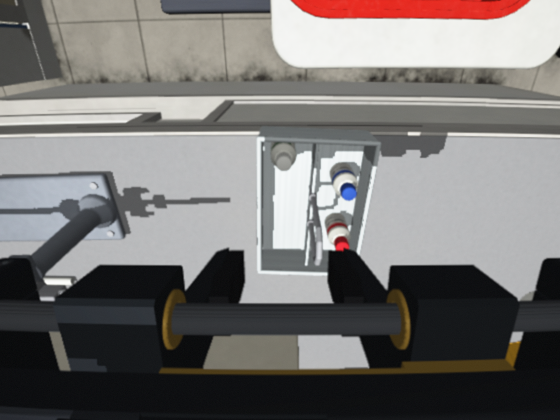

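View pics/t6.png

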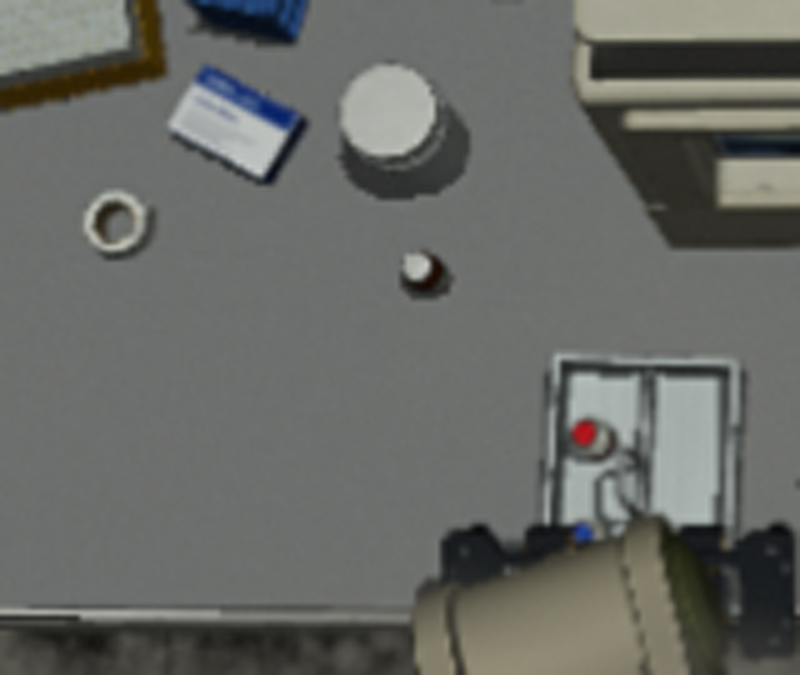

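```bash
python3 -m pendant '{"translation":[[-0.754,0.72,0.36],[-0.754,0.72,0.36],[-0.754,0.72,0.36],[-0.754,0.72,0.36],[-0.754,0.72,0.36],[-0.754,0.72,0.36],[-0.754,0.72,0.36],[-0.754,0.72,0.36],[-0.754,0.72,0.36]],"rotation":[[0,0.1018,0],[0,0.1018,0],[0,0.1018,0],[0,0.1018,0],[0,0.1018,0],[0,0.1018,0],[0,0.1018,0],[0,0.1018,0],[0,0.1018,0]],"gripper":[0,0,0,0,0,0,0,0,0]}'
python3 - <<'E'
from h import *
go([589.5,400.5,1],Rt=tool(180,0))
c=cap("wrist","w16.png");print(proj(c,[[589.5,400.5,50]]))
E
```

```text
t: 16.33
position: [588.1, 400.3, 125.9]
tcp_rot: [-0.001, 1.0, -0.001, -0.004]
contact_force: [-0.3, -0.5, 0.3]
gripper_width: 44.0
p [588.1 400.3 125.9] t 16.33 w 44.0 shift [-0.0095  0.0021  0.4996] turn [-0.0011 -0.0039  0.0008] deg [-0.1 -0.5  0.1] dist 125
[[286.07928571 213.21833584]]
```

View pics/w16.png

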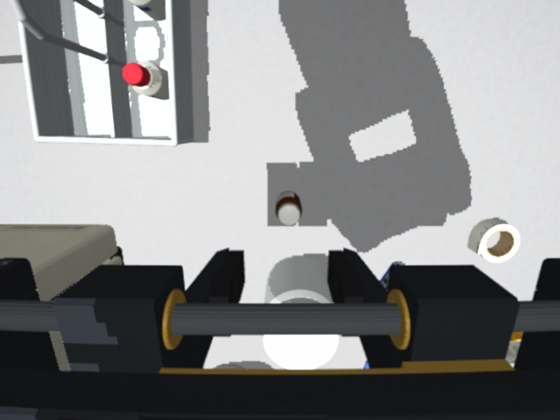

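```bash
python3 -m pendant '{"translation":[[0,0,0.16],[0,0,0.32],[-0.005,0,0.42],[-0.009,0,0.5],[-0.009,0,0.5],[-0.009,0,0.5],[-0.009,0,0.5],[-0.009,0,0.5],[-0.009,0,0.5],[-0.009,0,0.5],[-0.009,0,0.5]],"rotation":[[0,0,0],[0,0,0],[0,0,0],[0,0,0],[0,0,0],[0,0,0],[0,0,0],[0,0,0],[0,0,0],[0,0,0],[0,0,0]],"gripper":[0,0,0,0,0,0,1,1,1,1,1]}' 25
python3 - <<'E'
from h import *
go([589.5,400.5,185],Rt=tool(180,0))
E
```

```text
t: 17.3
position: [591.1, 400.6, 6.6]
tcp_rot: [-0.0, 1.0, 0.001, -0.001]
contact_force: [-0.2, 0.7, 3.7]
gripper_width: 19.4
p [591.1 400.6   6.6] t 17.3 w 19.4 shift [ 7.100e-03  3.000e-04 -7.135e-01] turn [ 0.0005 -0.0005  0.0005] deg [ 0.1 -0.1  0.1] dist 178
```

```bash
python3 -m pendant '{"translation":[[0,0,-0.1],[0,0,-0.25],[0,0,-0.4],[0,0,-0.55],[0,0,-0.71],[0,0,-0.71],[0,0,-0.71]],"rotation":[[0,0,0],[0,0,0],[0,0,0],[0,0,0],[0,0,0],[0,0,0],[0,0,0]],"gripper":[1,1,1,1,1,1,1]}' 25
python3 - <<'E'
from h import *
b=car(64,-30,0); print(b)
Rt=tool(180,0);go(b+[0,0,180],Rt=Rt)
c=cap("wrist","w17.png")
E
```

```text
t: 17.88
position: [591.8, 400.6, 185.4]
tcp_rot: [-0.0, 1.0, 0.001, 0.001]
contact_force: [1.0, -0.1, -1.1]
gripper_width: 19.4
[504.94448751 215.45573342   0.        ]
p [591.8 400.6 185.4] t 17.88 w 19.4 shift [ 0.3481 -0.7405  0.0196] turn [0.001  0.0007 0.0005] deg [0.1 0.1 0.1] dist 205
```

View pics/w17.png

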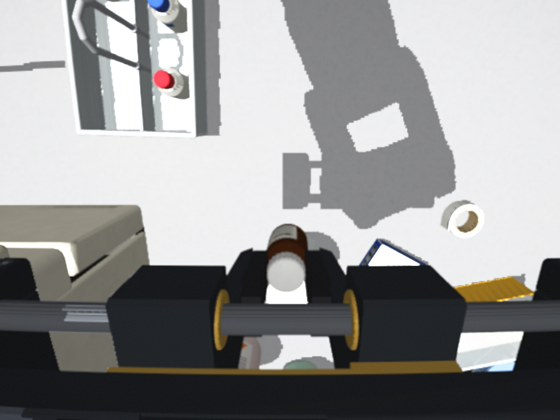

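```bash
python3 -m pendant '{"translation":[[0.16,0,0.02],[0.32,0,0.02],[0.348,-0.15,0.02],[0.348,-0.3,0.02],[0.348,-0.45,0.02],[0.348,-0.6,0.02],[0.348,-0.74,0.02],[0.348,-0.74,0.02],[0.348,-0.74,0.02],[0.348,-0.74,0.02]],"rotation":[[0,0,0],[0,0,0],[0,0,0],[0,0,0],[0,0,0],[0,0,0],[0,0,0],[0,0,0],[0,0,0],[0,0,0]],"gripper":[1,1,1,1,1,1,1,1,1,1]}' 25
python3 - <<'E'
from h import *
b=car(64,-30,0); print(b)
Rt=tool(180,0);go(b+[0,0,13],Rt=Rt)
c=cap("wrist","w18.png")
E
```

```text
t: 18.77
position: [503.8, 215.6, 177.0]
tcp_rot: [-0.0, 1.0, 0.0, -0.002]
contact_force: [0.7, -0.2, -1.0]
gripper_width: 19.0
[504.94448751 215.45573342   0.        ]
p [503.8 215.6 177. ] t 18.77 w 19.0 shift [-7.800e-03 -5.000e-04  6.561e-01] turn [ 0.     -0.0023  0.0004] deg [ 0.  -0.3  0. ] dist 164
```

View pics/w18.png

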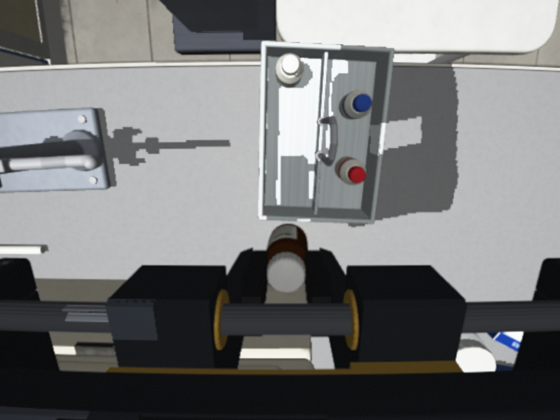

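```bash
python3 -m pendant '{"translation":[[0,0,0.16],[0,0,0.32],[0,0,0.48],[0,0,0.58],[0,0,0.63],[0,0,0.654],[0,0,0.654],[0,0,0.654],[0,0,0.654],[0,0,0.654],[0,0,0.654],[0,0,0.5],[0,0,0.34],[0,0,0.17],[0,0,0],[0,0,0]],"rotation":[[0,0,0],[0,0,0],[0,0,0],[0,0,0],[0,0,0],[0,0,0],[0,0,0],[0,0,0],[0,0,0],[0,0,0],[0,0,0],[0,0,0],[0,0,0],[0,0,0],[0,0,0],[0,0,0]],"gripper":[1,1,1,1,1,1,1,1,0.2,0.2,0.2,0.2,0.2,0.1,0,0]}' 25
python3 - <<'E'
from h import *
c=cap("wrist","w19.png");c=cap("top");crop(c,85,130,245,265,"t7.png",5)
E
```

```text
t: 20.15
position: [507.2, 215.8, 186.5]
tcp_rot: [-0.001, 1.0, 0.001, 0.005]
contact_force: [0.5, -0.1, 0.2]
gripper_width: 43.9
```

View pics/w19.png

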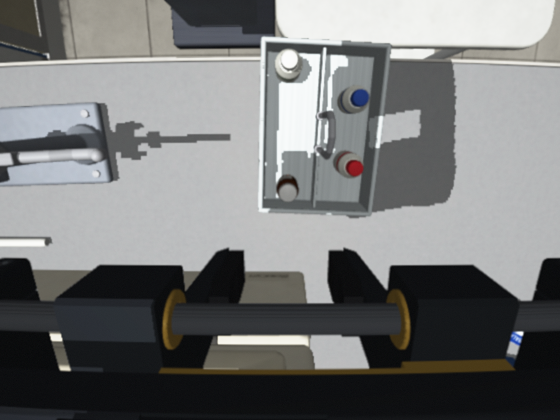

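View pics/t7.png

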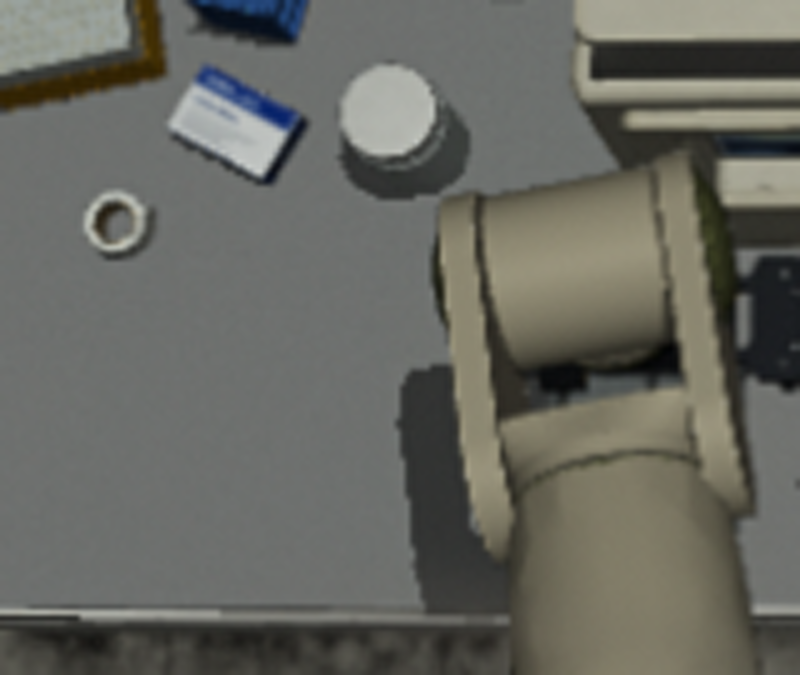

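Run:
```python
from h import *
go([490,120,200],Rt=tool(180,0))
```

```text
p [504.9 215.3 179.9] t 20.25 w 44.0 shift [ 0.0599 -0.3811 -0.0809] turn [0.0004 0.0005 0.0004] deg [0.  0.1 0. ] dist 99
```

```bash
python3 -m pendant '{"translation":[[0.06,-0.38,-0.08],[0.06,-0.38,-0.08],[0.06,-0.38,-0.08],[0.06,-0.38,-0.08],[0.06,-0.38,-0.08]],"rotation":[[0,0,0],[0,0,0],[0,0,0],[0,0,0],[0,0,0]],"gripper":[0,0,0,0,0]}'
python3 - <<'E'
from h import *
c=cap("wrist","w20.png")
c=cap("side"); crop(c,240,160,330,310,"s5.png",4)
np.save("/tmp/w20T.npy",c["T"])
E
```

```text
t: 20.67
position: [489.0, 119.9, 197.1]
tcp_rot: [0.0, 1.0, 0.0, -0.002]
contact_force: [-0.4, 0.1, -0.8]
gripper_width: 43.9
```

View pics/w20.png

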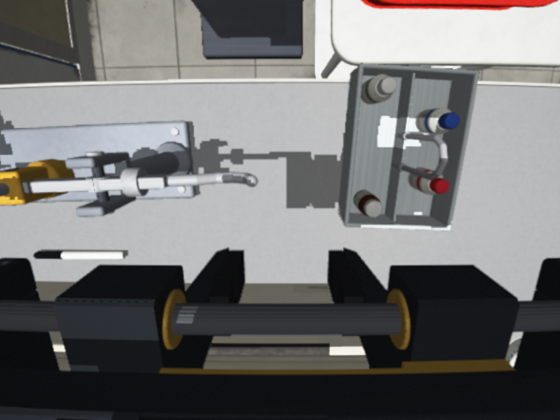

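View pics/s5.png

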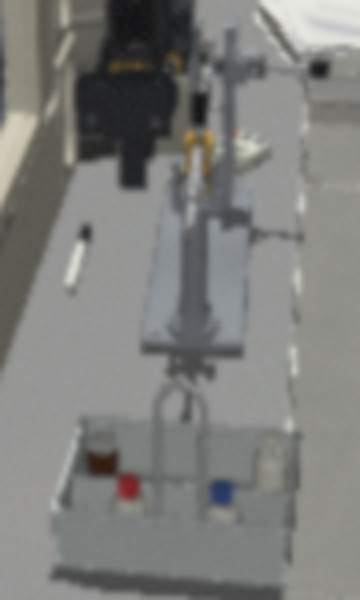

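Run:
```python
from h import *
np.set_printoptions(suppress=True,precision=1,linewidth=160)
c=cap("wrist"); W=cloud(c); crop(c,20,110,280,230,"w21.png",3)
z=W[...,2]
for u in range(20,262,8):
    col=z[150:215,u]; v=150+int(np.nanargmax(col)); 
    vs=[k for k in range(150,215) if z[k,u]>140]
    print(u,(vs[0],vs[-1]) if vs else None, W[v,u])
m=(z>140)&(z<300);m[:150]=0;m[215:]=0;m[:,:200]=0;m[:,262:]=0
P=W[m]; print(P[np.argsort(P[:,1])][::3])
# bail
m=(z>85)&(z<150); m[:,:370]=0; m[:100]=0;m[215:]=0
P=W[m]; print(m.sum(),P.min(0),P.max(0)); 
for lo in (90,100,110,120,125): 
    Q=P[(P[:,2]>lo)]; print(lo,len(Q),Q.min(0),Q.max(0),np.median(Q,0))
```

```text
20 (167, 203) [464.3 -66.9 176.5]
28 (163, 201) [454.5 -59.6 175.4]
36 (161, 199) [457.5 -54.7 174.8]
44 (162, 198) [455.4 -48.3 174.7]
52 (170, 195) [455.4 -42.5 174.6]
60 (177, 190) [452.8 -36.6 173.9]
68 (158, 190) [441.  -20.3 185.3]
76 (156, 214) [437.2 -14.  185.6]
84 (152, 214) [437.9  -8.8 185.5]
92 (151, 214) [470.   -9.1 185.2]
100 (151, 214) [473.4  -4.  185.4]
108 (153, 212) [473.5  -3.  177.4]
116 (152, 208) [457.1   3.4 174.1]
124 (152, 204) [454.5  11.  177.1]
132 (167, 200) [453.9  16.3 176.3]
140 (168, 195) [453.   20.8 173.9]
148 (175, 188) [456.2  26.7 175.3]
156 (174, 188) [457.   31.9 174.7]
164 (174, 187) [457.   36.3 171.5]
172 (175, 186) [456.   41.1 169. ]
180 (175, 185) [451.8  47.  168.6]
188 (175, 185) [455.4  52.4 168.5]
196 (174, 185) [455.6  57.8 167.6]
204 (174, 184) [455.3  62.8 164.9]
212 (173, 183) [453.6  68.  162.4]
220 (173, 183) [455.1  73.6 161.7]
228 (172, 181) [452.9  79.6 162.2]
236 (173, 182) [452.4  85.9 165.3]
244 (173, 183) [451.   93.3 177.8]
252 (175, 185) [450.7  98.8 179.5]
260 None [516.2  88.1   2.4]
[[449.9  59.6 162.6]
 [456.   5
[... 3852 characters left out ...]
]
 [454.9  97.9 178.5]
 [449.6  98.  178.2]
 [452.8  98.1 179.4]
 [452.   98.2 180. ]
 [448.5  98.6 176.8]
 [452.9  98.7 178.7]
 [452.1  98.8 179.5]
 [454.6  99.1 176.6]
 [449.7  99.3 177.7]
 [452.2  99.4 178.8]
 [454.7  99.7 176. ]
 [449.9  99.9 176.6]
 [451.7  99.9 178. ]
 [450.6 100.4 176. ]
 [452.3 100.6 178.1]]
542 [422.4 246.8  85. ] [462.7 253.7 131.5]
90 513 [422.4 246.8  90.3] [462.7 253.7 131.5] [441.1 249.2 121.9]
100 446 [423.1 247.1 100. ] [462.7 253.7 131.5] [441.1 249.2 123.6]
110 384 [423.8 247.1 110. ] [462.4 253.7 131.5] [441.  249.2 124.5]
120 273 [427.6 247.1 120.1] [457.2 253.7 131.5] [441.4 249.6 126.2]
125 172 [432.3 247.1 125.1] [453.9 253.5 131.5] [442.5 249.8 127.7]
```

View pics/w21.png

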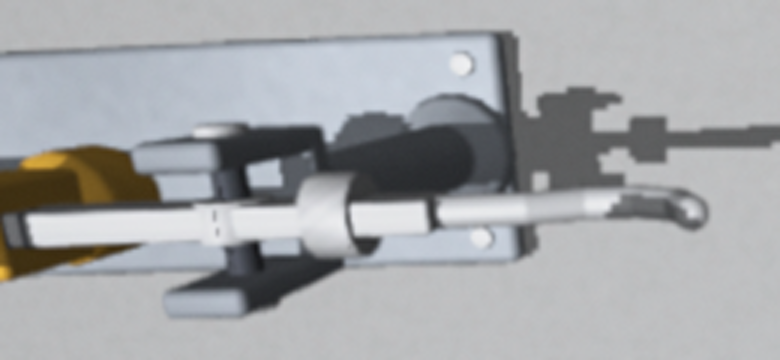

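Run:
```python
from h import *
go([442.3,249.2,130],Rt=tool(87.7,0))
```

```text
p [489.1 121.1 197.2] t 20.82 w 44.1 shift [0.1852 0.5125 0.2699] turn [ 0.0017 -0.0016 -0.7299] deg [  0.2  -0.2 -87.6] dist 152
```

```bash
python3 -m pendant '{"translation":[[0.1,0.2,0],[0.185,0.5125,0.1],[0.185,0.5125,0.1],[0.185,0.5125,0.1],[0.185,0.5125,0.1],[0.185,0.5125,0.1],[0.185,0.5125,0.1],[0.185,0.5125,0.1],[0.185,0.5125,0.1],[0.185,0.5125,0.1],[0.185,0.5125,0.1],[0.185,0.5125,0.1],[0.185,0.5125,0.1],[0.185,0.5125,0.1],[0.185,0.5125,0.1]],"rotation":[[0,0,0.77],[0,0,0.77],[0,0,0.77],[0,0,0.77],[0,0,0.77],[0,0,0.77],[0,0,0.77],[0,0,0.77],[0,0,0.77],[0,0,0.77],[0,0,0.77],[0,0,0.77],[0,0,0.77],[0,0,0.77],[0,0,0.77]],"gripper":[-0.36,-0.36,-0.36,-0.36,-0.36,-0.36,-0.36,-0.36,-0.36,-0.36,-0.36,-0.36,-0.36,-0.36,-0.36]}' 40
python3 - <<'E'
from h import *
go([442.3,249.2,57],Rt=tool(87.7,0)); print(bot.sense()["q"].round(2))
c=cap("wrist","w22.png");print(proj(c,[[442.3,249.2,130]]))
E
```

```text
t: 22.07
position: [442.5, 249.1, 172.7]
tcp_rot: [0.721, 0.693, -0.001, -0.001]
contact_force: [-0.2, 0.6, 0.5]
gripper_width: 60.2
p [442.5 249.1 172.7] t 22.07 w 60.2 shift [3.000e-04 8.000e-04 4.628e-01] turn [-0.0018  0.0001 -0.0002] deg [-0.2  0.  -0. ] dist 116
[0.28 0.3  1.59 0.   1.25 0.32]
[[286.88836264 221.57596318]]
```

View pics/w22.png

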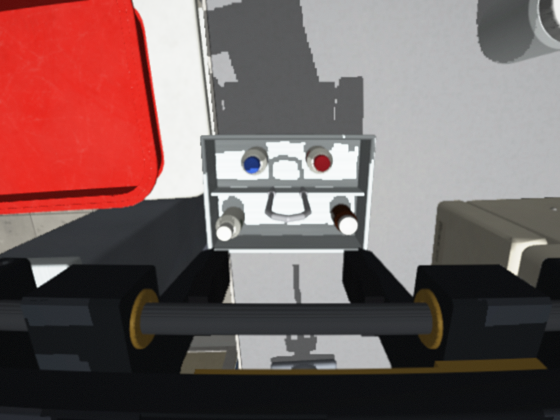

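Bail top at (288,217), matches. Descend and grip.

```bash
python3 -m pendant '{"translation":[[0,0,0.16],[0,0,0.3],[0,0,0.42],[0,0,0.463],[0,0,0.463],[0,0,0.463],[0,0,0.463],[0,0,0.463],[0,0,0.463],[0,0,0.463],[0,0,0.463]],"rotation":[[0,0,0],[0,0,0],[0,0,0],[0,0,0],[0,0,0],[0,0,0],[0,0,0],[0,0,0],[0,0,0],[0,0,0],[0,0,0]],"gripper":[-0.36,-0.36,-0.36,-0.36,-0.36,-0.36,0.5,0.5,0.5,0.5,0.5]}' 40
python3 - <<'E'
from h import *
go([442.3,249.2,57],Rt=tool(87.7,0)); print(bot.sense()["wrist_torque"])
c=cap("wrist","w23.png")
E
```

```text
t: 23.03
position: [443.3, 248.5, 58.5]
tcp_rot: [0.721, 0.693, -0.0, -0.001]
contact_force: [-0.9, 0.3, 7.1]
gripper_width: 38.0
p [443.3 248.5  58.5] t 23.03 w 38.0 shift [ 0.0026 -0.0041  0.0059] turn [-0.0004 -0.0003 -0.0003] deg [-0. -0. -0.] dist 2
[-0.00328758  0.08991124 -0.00146694]
```

View pics/w23.png

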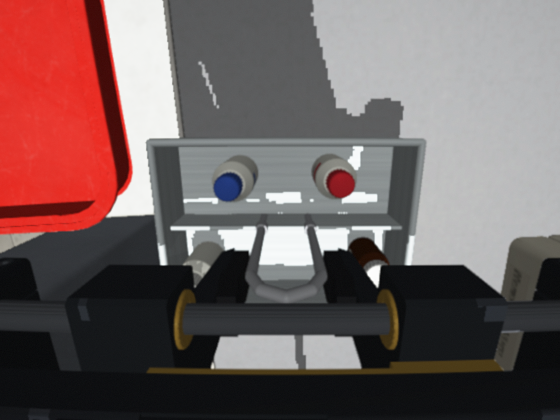

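Run:
```python
from h import *
np.set_printoptions(suppress=True,precision=0,linewidth=200)
c=cap("wrist"); W=cloud(c); print(bot.sense()["gripper_width"],bot.sense()["contact_force"])
crop(c,215,215,360,320,"w24.png",5)
for v in range(240,306,6): print(v,[tuple(W[v,u].round().tolist()) for u in (232,240,246,252,256,262,270,286,305,312,318,326,332,340)])
```

```text
38.383990724746944 [-1. -0.  7.]
240 [(397.0, 231.0, 4.0), (404.0, 231.0, 5.0), (409.0, 231.0, 5.0), (414.0, 230.0, 5.0), (425.0, 255.0, 69.0), (nan, nan, nan), (429.0, 230.0, 5.0), (442.0, 229.0, 4.0), (457.0, 229.0, 5.0), (458.0, 254.0, 70.0), (468.0, 228.0, 4.0), (475.0, 227.0, 4.0), (480.0, 228.0, 5.0), (487.0, 227.0, 4.0)]
246 [(397.0, 226.0, 5.0), (403.0, 225.0, 3.0), (408.0, 225.0, 4.0), (423.0, 255.0, 78.0), (426.0, 255.0, 79.0), (422.0, 225.0, 6.0), (428.0, 224.0, 5.0), (441.0, 224.0, 4.0), (457.0, 223.0, 5.0), (458.0, 253.0, 78.0), (461.0, 253.0, 77.0), (475.0, 222.0, 4.0), (480.0, 222.0, 5.0), (486.0, 222.0, 5.0)]
252 [(416.0, 261.0, 100.0), (419.0, 259.0, 97.0), (422.0, 258.0, 95.0), (424.0, 255.0, 89.0), (426.0, 255.0, 87.0), (421.0, 219.0, 5.0), (428.0, 219.0, 4.0), (441.0, 218.0, 5.0), (457.0, 218.0, 5.0), (457.0, 253.0, 86.0), (460.0, 254.0, 88.0), (463.0, 257.0, 97.0), (466.0, 257.0, 96.0), (470.0, 259.0, 100.0)]
258 [(417.0, 259.0, 103.0), (420.0, 259.0, 103.0), (423.0, 259.0, 103.0), (425.0, 255.0, 96.0), (427.0, 255.0, 95.0), (421.0, 214.0, 4.0), (428.0, 214.0, 6.
[... 1703 characters left out ...]
0, 111.0), (463.0, 250.0, 120.0), (464.0, 257.0, 132.0)]
294 [(422.0, 259.0, 136.0), (422.0, 249.0, 120.0), (423.0, 242.0, 109.0), (414.0, 194.0, 29.0), (430.0, 251.0, 124.0), (432.0, 252.0, 126.0), (436.0, 252.0, 126.0), (443.0, 254.0, 130.0), (451.0, 251.0, 126.0), (454.0, 251.0, 126.0), (465.0, 193.0, 30.0), (461.0, 242.0, 111.0), (463.0, 248.0, 121.0), (464.0, 256.0, 135.0)]
300 [(422.0, 257.0, 138.0), (422.0, 246.0, 121.0), (410.0, 194.0, 38.0), (414.0, 194.0, 37.0), (418.0, 194.0, 38.0), (422.0, 194.0, 38.0), (428.0, 194.0, 38.0), (443.0, 251.0, 130.0), (455.0, 193.0, 38.0), (460.0, 193.0, 38.0), (465.0, 192.0, 37.0), (461.0, 240.0, 113.0), (463.0, 244.0, 120.0), (463.0, 255.0, 138.0)]
```

View pics/w24.png

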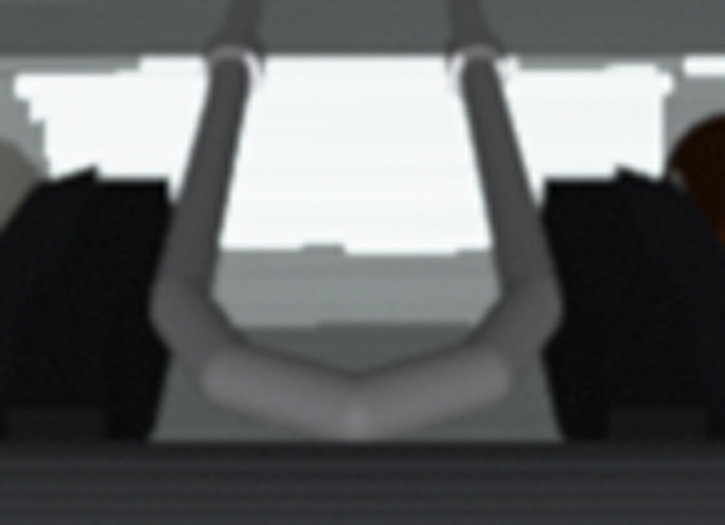

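```bash
python3 -m pendant '{"translation":[[0,0,0],[0,0,-0.05],[0,0,-0.1],[0,0,-0.15],[0,0,-0.22],[0,0,-0.3],[0,0,-0.34],[0,0,-0.34]],"rotation":[[0,0,0],[0,0,0],[0,0,0],[0,0,0],[0,0,0],[0,0,0],[0,0,0],[0,0,0]],"gripper":[0.5,0.5,0.5,0.5,0.5,0.5,0.5,0.5]}' 55
python3 - <<'E'
from h import *
np.set_printoptions(suppress=True,precision=1,linewidth=200)
s=bot.sense(); print(s["wrist_torque"],s["contact_force"],s["gripper_width"],s["position"])
c=cap("wrist","w25.png"); c=cap("side"); crop(c,220,160,340,300,"s6.png",4)
E
```

```text
t: 23.8
position: [443.6, 248.5, 144.1]
tcp_rot: [0.721, 0.692, 0.0, -0.0]
contact_force: [0.1, 1.0, -4.1]
gripper_width: 37.9
[-0. -0.  0.] [ 0.1  1.  -4.1] 37.912730509769666 [443.6 248.5 144.1]
```

View pics/w25.png

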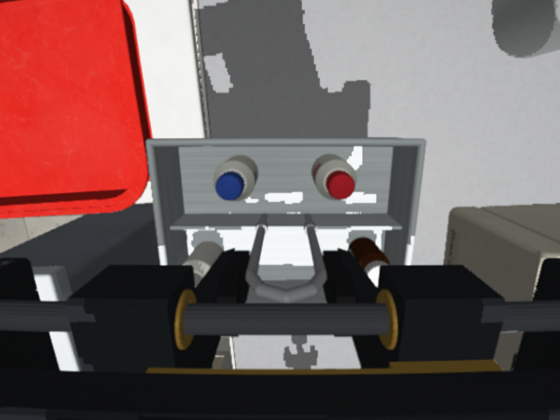

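View pics/s6.png

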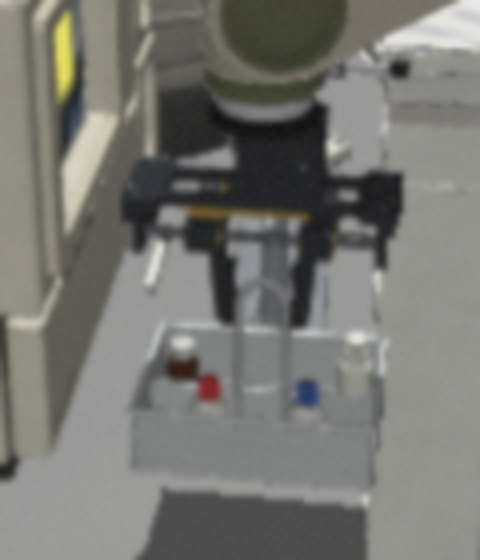

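Run:
```python
from h import *
go([453,76,144],Rt=tool(91.5,0)); go([453,76,95],Rt=tool(91.5,0))
```

```text
p [442.4 248.1 141.7] t 23.9 w 38.0 shift [-0.6862  0.0705 -0.0094] turn [-0.0019  0.0001 -0.0321] deg [-0.2  0.  -3.9] dist 172
p [442.4 248.1 141.7] t 23.9 w 38.0 shift [-0.6862  0.0713  0.1866] turn [-0.0019  0.0001 -0.0321] deg [-0.2  0.  -3.9] dist 179
```

```bash
python3 -m pendant '{"translation":[[-0.05,0.03,-0.01],[-0.12,0.07,-0.01],[-0.2,0.07,-0.01],[-0.28,0.07,-0.01],[-0.36,0.07,-0.01],[-0.43,0.07,-0.01],[-0.48,0.07,-0.01],[-0.48,0.07,-0.01],[-0.48,0.07,-0.01]],"rotation":[[0,0,-0.032],[0,0,-0.032],[0,0,-0.032],[0,0,-0.032],[0,0,-0.032],[0,0,-0.032],[0,0,-0.032],[0,0,-0.032],[0,0,-0.032]],"gripper":[0.5,0.5,0.5,0.5,0.5,0.5,0.5,0.5,0.5]}' 55
python3 - <<'E'
from h import *
c=cap("wrist","w26.png"); c=cap("side"); crop(c,220,130,340,290,"s7.png",4)
go([453,76,144],Rt=tool(91.5,0))
E
```

```text
t: 24.65
position: [455.0, 127.6, 144.0]
tcp_rot: [0.698, 0.716, -0.002, -0.002]
contact_force: [-0.3, 0.1, -4.7]
gripper_width: 38.1
p [455.2 128.3 144.4] t 24.75 w 38.3 shift [-0.2088 -0.0142  0.0015] turn [-0.0019 -0.0003  0.0001] deg [-0.2 -0.   0. ] dist 52
```

View pics/w26.png

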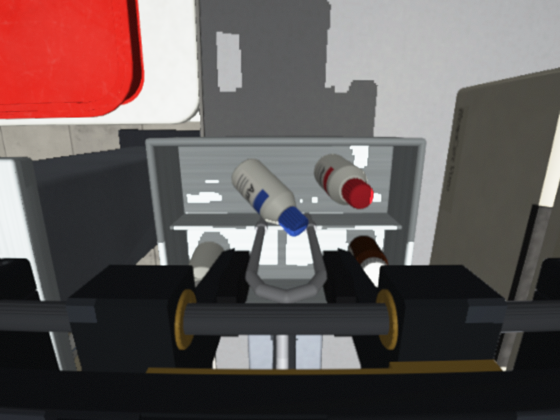

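View pics/s7.png

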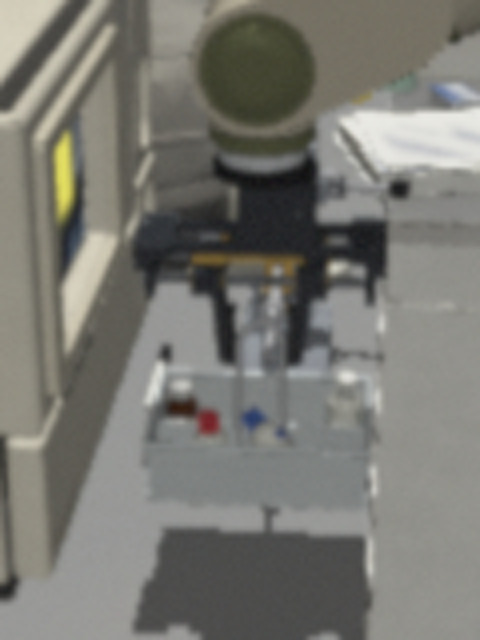

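```bash
python3 -m pendant '{"translation":[[-0.003,-0.001,0],[-0.01,-0.003,0],[-0.02,-0.005,0],[-0.034,-0.007,0],[-0.05,-0.01,0],[-0.068,-0.012,0],[-0.086,-0.014,0],[-0.104,-0.014,0],[-0.122,-0.014,0],[-0.14,-0.014,0],[-0.156,-0.014,0],[-0.17,-0.014,0],[-0.182,-0.014,0],[-0.192,-0.014,0],[-0.2,-0.014,0],[-0.205,-0.014,0],[-0.207,-0.014,0],[-0.207,-0.014,0]],"rotation":[[0,0,0],[0,0,0],[0,0,0],[0,0,0],[0,0,0],[0,0,0],[0,0,0],[0,0,0],[0,0,0],[0,0,0],[0,0,0],[0,0,0],[0,0,0],[0,0,0],[0,0,0],[0,0,0],[0,0,0],[0,0,0]],"gripper":[0.5,0.5,0.5,0.5,0.5,0.5,0.5,0.5,0.5,0.5,0.5,0.5,0.5,0.5,0.5,0.5,0.5,0.5]}' 55
python3 - <<'E'
from h import *
c=cap("wrist","w27.png"); W=cloud(c); c=cap("side"); crop(c,220,130,340,290,"s8.png",4)
go([453,76,95],Rt=tool(91.5,0))
E
```

```text
t: 26.25
position: [453.3, 75.8, 145.0]
tcp_rot: [0.698, 0.716, -0.001, -0.001]
contact_force: [0.1, -0.4, -4.2]
gripper_width: 38.0
p [453.3  75.9 145. ] t 26.35 w 37.9 shift [ 2.000e-04 -6.000e-04  2.001e-01] turn [-0.0013 -0.0001 -0.    ] deg [-0.2 -0.  -0. ] dist 50
```

View pics/w27.png

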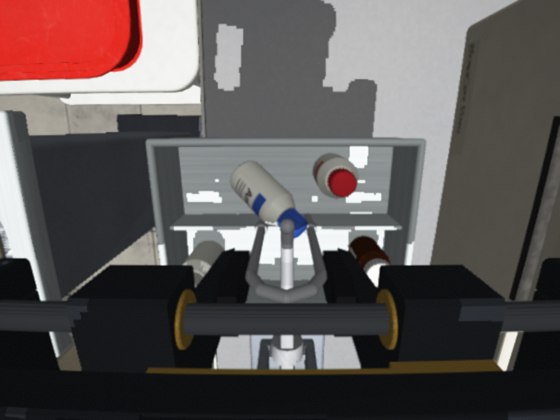

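View pics/s8.png

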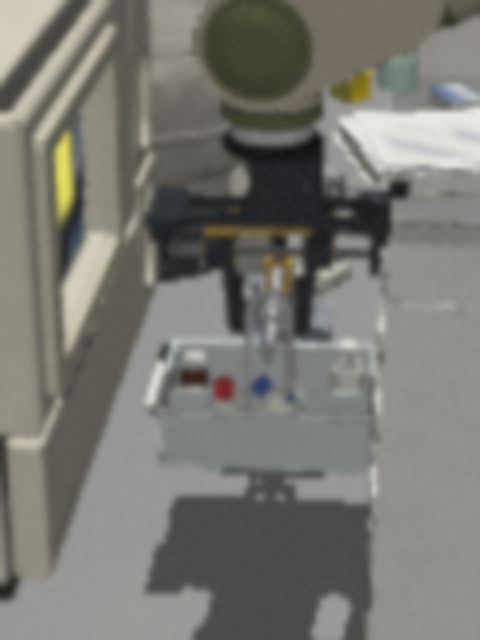

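```bash
python3 -m pendant '{"translation":[[0,0,0.005],[0,0,0.015],[0,0,0.03],[0,0,0.05],[0,0,0.072],[0,0,0.094],[0,0,0.116],[0,0,0.136],[0,0,0.152],[0,0,0.166],[0,0,0.178],[0,0,0.186],[0,0,0.192],[0,0,0.197],[0,0,0.2],[0,0,0.204],[0,0,0.204]],"rotation":[[0,0,0],[0,0,0],[0,0,0],[0,0,0],[0,0,0],[0,0,0],[0,0,0],[0,0,0],[0,0,0],[0,0,0],[0,0,0],[0,0,0],[0,0,0],[0,0,0],[0,0,0],[0,0,0],[0,0,0]],"gripper":[0.5,0.5,0.5,0.5,0.5,0.5,0.5,0.5,0.5,0.5,0.5,0.5,0.5,0.5,0.5,0.5,0.5]}' 55
python3 - <<'E'
from h import *
c=cap("wrist","w28.png"); s=bot.sense(); print(s["contact_force"],s["wrist_torque"])
E
```

```text
t: 27.77
position: [453.8, 75.8, 95.0]
tcp_rot: [0.698, 0.716, -0.0, -0.0]
contact_force: [-3.0, 0.1, 6.5]
gripper_width: 38.2
[-2.65081683 -0.56908977  6.18769904] [-0.09290185  0.37541366  0.03712455]
```

View pics/w28.png

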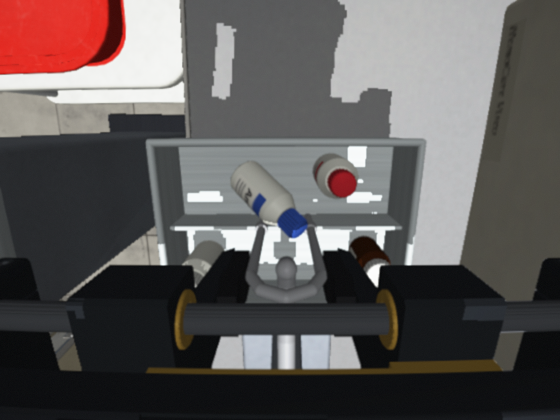

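```bash
python3 -m pendant '{"translation":[[0,0,-0.004],[0,0,-0.006],[0,0,-0.006],[0,0,-0.006],[0,0,-0.006],[0,0,-0.006],[0,0,-0.006],[0,0,-0.006]],"rotation":[[0,0,0],[0,0,0],[0,0,0],[0,0,0],[0,0,0],[0,0,0],[0,0,0],[0,0,0]],"gripper":[0.5,0.1,0,-0.1,-0.2,-0.36,-0.36,-0.36]}' 20
python3 - <<'E'
from h import *
c=cap("wrist","w29.png"); s=bot.sense(); print(s["contact_force"],s["wrist_torque"],s["position"])
E
```

```text
t: 28.48
position: [453.2, 75.8, 95.5]
tcp_rot: [0.698, 0.716, -0.001, -0.001]
contact_force: [-0.4, -0.0, -0.4]
gripper_width: 59.8
[0.44438509 0.53811975 0.08923412] [-0.03813492  0.07650992 -0.03667944] [453.18765909  75.86684652  95.5046111 ]
```

View pics/w29.png

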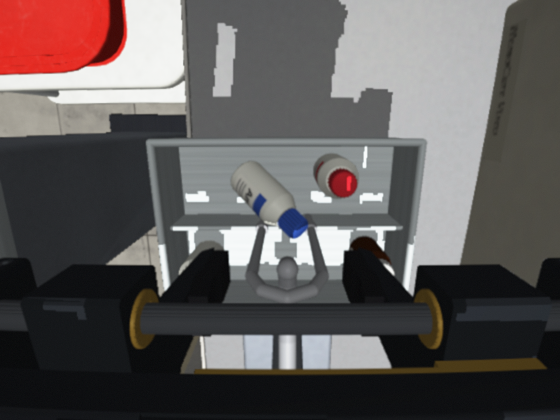

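```bash
python3 -m pendant '{"translation":[[0,0,-0.03],[0,0,-0.1],[0,0,-0.2],[0,0,-0.3],[0,0,-0.4],[0,0,-0.5],[0,0,-0.5]],"rotation":[[0,0,0],[0,0,0],[0,0,0],[0,0,0],[0,0,0],[0,0,0],[0,0,0]],"gripper":[-0.36,-0.36,-0.36,-0.36,-0.36,-0.36,-0.36]}' 20
python3 - <<'E'
from h import *
c=cap("side"); crop(c,220,130,340,290,"s9.png",4)
go([430,-200,250],Rt=tool(180,0));print(bot.sense()["q"].round(2))
E
```

```text
t: 29.12
position: [455.3, 75.8, 225.4]
tcp_rot: [0.698, 0.716, 0.002, 0.002]
contact_force: [1.6, -0.1, 1.3]
gripper_width: 59.8
p [454.4  75.8 222.9] t 29.17 w 59.8 shift [-1.1003 -0.1263 -0.1084] turn [ 7.000e-04  9.000e-04 -7.375e-01] deg [  0.1   0.1 -88.5] dist 278
[-0.09  0.15  1.65 -0.    1.34 -0.12]
```

View pics/s9.png

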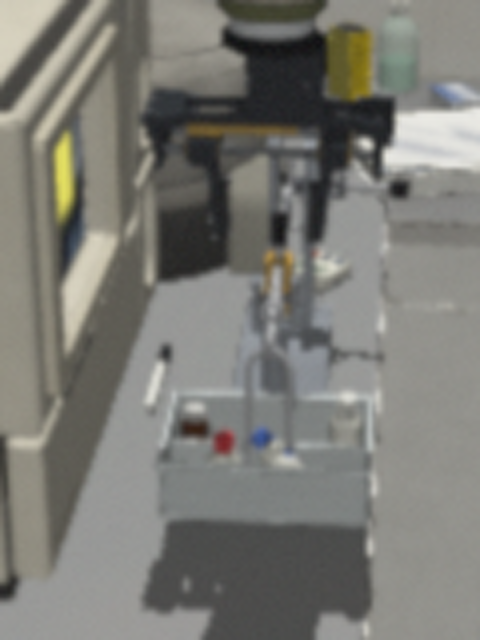

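```bash
python3 -m pendant '{"translation":[[-0.1,0,-0.1],[-0.95,-0.12,-0.12],[-0.95,-0.12,-0.12],[-0.95,-0.12,-0.12],[-0.95,-0.12,-0.12],[-0.95,-0.12,-0.12],[-0.95,-0.12,-0.12],[-0.95,-0.12,-0.12],[-0.95,-0.12,-0.12],[-0.95,-0.12,-0.12],[-0.95,-0.12,-0.12],[-0.95,-0.12,-0.12],[-0.95,-0.12,-0.12],[-0.95,-0.12,-0.12]],"rotation":[[0,0,-0.7375],[0,0,-0.7375],[0,0,-0.7375],[0,0,-0.7375],[0,0,-0.7375],[0,0,-0.7375],[0,0,-0.7375],[0,0,-0.7375],[0,0,-0.7375],[0,0,-0.7375],[0,0,-0.7375],[0,0,-0.7375],[0,0,-0.7375],[0,0,-0.7375]],"gripper":[0,0,0,0,0,0,0,0,0,0,0,0,0,0]}' 20
python3 - <<'E'
from h import *
c=cap("wrist","w30.png"); go([430,-200,250],Rt=tool(180,0));print(bot.sense()["q"].round(2))
E
```

```text
t: 30.33
position: [429.4, -162.2, 249.6]
tcp_rot: [-0.003, 1.0, 0.001, -0.002]
contact_force: [-0.2, 0.0, 0.1]
gripper_width: 44.0
p [ 429.4 -162.1  249.6] t 30.38 w 44.1 shift [-0.0016 -0.1514 -0.0018] turn [ 0.0006 -0.0021  0.002 ] deg [ 0.1 -0.2  0.2] dist 38
[-0.62  0.14  1.6  -0.    1.41 -2.19]
```

View pics/w30.png

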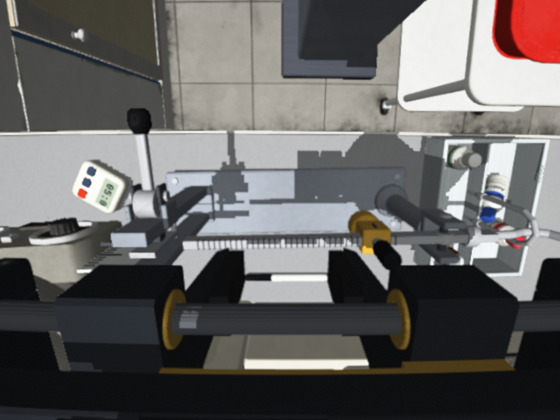

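Run:
```python
from h import *
np.set_printoptions(suppress=True,precision=1,linewidth=200)
c=cap("wrist"); W=cloud(c); z=W[...,2]
g=cv2.cvtColor(c["img"],cv2.COLOR_BGR2GRAY)
def st(n,u0,v0,u1,v1,zlo,zhi):
    P=W[v0:v1,u0:u1].reshape(-1,3); P=P[(P[:,2]>zlo)&(P[:,2]<zhi)]
    print(n,len(P),"min",P.min(0),"max",P.max(0),"med",np.median(P,0))
st("leverknob",120,100,162,134,140,200)
st("leverhub",130,180,170,220,140,200)
st("leverrod",139,140,149,178,140,200)
st("poiseknob",370,240,402,270,190,260)
st("posts",60,215,170,262,170,240)
for u in range(180,340,20):
    v=225+int(np.nanargmax(z[225:250,u])); print(u,W[v,u])
crop(c,60,90,240,270,"w31.png",4)
```

```text
leverknob 560 min [ 342.2 -295.2  160.6] max [ 362.5 -277.3  176.2] med [ 352.  -283.6  172.4]
leverhub 1413 min [ 402.4 -301.8  157.2] max [ 437.  -265.2  183. ] med [ 420.4 -281.3  174.9]
leverrod 359 min [ 368.2 -289.7  163.1] max [ 400.1 -280.9  171.1] med [ 383.4 -284.7  169.2]
poiseknob 542 min [448.5 -88.1 190.1] max [464.  -72.3 219.1] med [453.  -82.8 213.6]
posts 2243 min [ 431.5 -343.7  170. ] max [ 477.  -264.9  214.1] med [ 442.9 -281.9  191. ]
180 [ 477.3 -269.3  145.8]
200 [ 462.9 -239.7  175.3]
220 [ 457.  -221.1  175.1]
240 [ 455.7 -202.9  175.7]
260 [ 455.8 -184.9  175.3]
280 [ 458.6 -167.   175.3]
300 [ 459.8 -148.9  174.5]
320 [ 455.6 -131.   175.1]
```

View pics/w31.png

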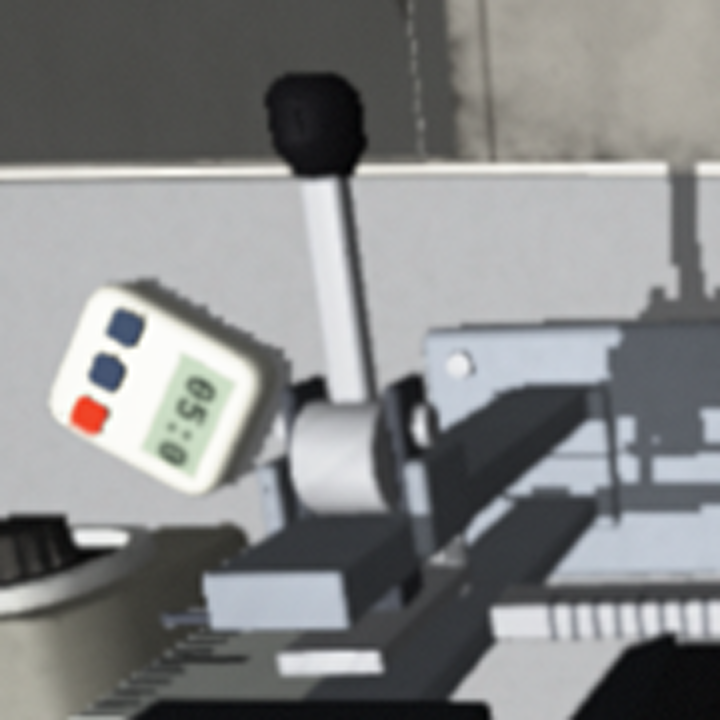

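Run:
```python
from h import *
Rt=tool(181.5,0); go([456,-80,190],Rt=Rt);go([456,-80,158],Rt=Rt)
```

```text
p [ 429.5 -162.1  249.7] t 30.43 w 44.0 shift [-0.107   0.3283  0.2388] turn [ 0.0005 -0.002  -0.0126] deg [ 0.1 -0.2 -1.5] dist 105
p [ 429.5 -162.1  249.7] t 30.43 w 44.0 shift [-0.1075  0.3282  0.3668] turn [ 0.0005 -0.002  -0.0126] deg [ 0.1 -0.2 -1.5] dist 126
```

```bash
python3 -m pendant '{"translation":[[-0.05,0.12,0.0],[-0.107,0.25,0.05],[-0.107,0.328,0.15],[-0.107,0.328,0.24],[-0.107,0.328,0.24],[-0.107,0.328,0.24]],"rotation":[[0,0,-0.0126],[0,0,-0.0126],[0,0,-0.0126],[0,0,-0.0126],[0,0,-0.0126],[0,0,-0.0126]],"gripper":[0.1,0.1,0.1,0.1,0.1,0.1]}' 10
python3 - <<'E'
from h import *
c=cap("wrist","w32.png"); go([456,-80,158],Rt=tool(181.5,0))
W=cloud(c);P=W[200:262,240:340].reshape(-1,3);P=P[P[:,2]>195]; print(P.min(0),P.max(0)); print(proj(c,[456,-80,219]))
E
```

```text
t: 30.93
position: [456.0, -80.3, 190.2]
tcp_rot: [-0.013, 1.0, 0.0, -0.002]
contact_force: [0.7, -0.2, 0.3]
gripper_width: 39.6
p [456.6 -80.8 191.2] t 30.98 w 39.7 shift [0.0021 0.0033 0.1329] turn [-0.     -0.0012 -0.0006] deg [-0.  -0.1 -0.1] dist 33
[ 443.62371389 -104.20799429  195.00197352] [456.84563142 -52.5486485  239.86938078]
[[285.76330957 262.44120088]]
```

View pics/w32.png

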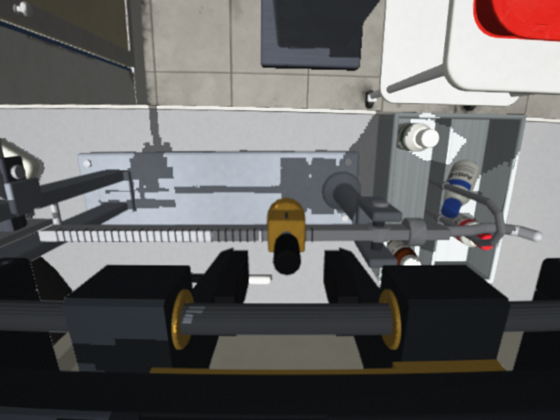

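```bash
python3 -m pendant '{"translation":[[0,0,0.06],[0,0,0.11],[0,0,0.132],[0,0,0.132],[0,0,0.132],[0,0,0.132],[0,0,0.132],[0,0,0.132],[0,0,0.132]],"rotation":[[0,0,0],[0,0,0],[0,0,0],[0,0,0],[0,0,0],[0,0,0],[0,0,0],[0,0,0],[0,0,0]],"gripper":[0.1,0.1,0.1,0.1,1,1,1,1,1]}' 8; python3 -m pendant '{"translation":[[0,-0.02,0],[0,-0.06,0],[0,-0.1,0],[0,-0.15,0],[0,-0.2,0],[0,-0.25,0],[0,-0.29,0],[0,-0.31,0],[0,-0.316,0],[0,-0.316,0],[0,-0.316,0]],"rotation":[[0,0,0],[0,0,0],[0,0,0],[0,0,0],[0,0,0],[0,0,0],[0,0,0],[0,0,0],[0,0,0],[0,0,0],[0,0,0]],"gripper":[1,1,1,1,1,1,1,1,1,1,1]}' 8
python3 - <<'E'
from h import *
c=cap("wrist","w33.png")
E
```

```text
t: 31.73
position: [456.6, -80.5, 158.1]
tcp_rot: [-0.013, 1.0, -0.0, -0.001]
contact_force: [-0.1, -0.1, 2.9]
gripper_width: 15.6
t: 32.65
position: [458.9, -160.8, 158.4]
tcp_rot: [-0.013, 1.0, -0.001, -0.0]
contact_force: [0.3, -2.2, 7.9]
gripper_width: 15.4
```

View pics/w33.png

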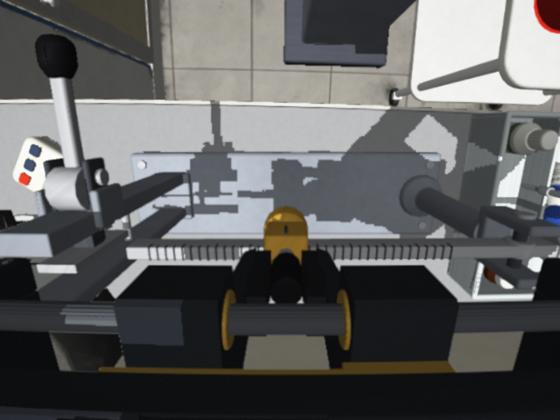

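```bash
python3 -m pendant '{"translation":[[0,0,0],[0,0,0],[0,0,0],[0,0,-0.1],[0,0,-0.2],[0.1,-0.1,-0.2],[0.2,-0.2,-0.2],[0.3,-0.3,-0.2],[0.4,-0.4,-0.2],[0.42,-0.49,-0.2],[0.42,-0.49,-0.2],[0.42,-0.49,-0.2]],"rotation":[[0,0,0],[0,0,0],[0,0,0],[0,0,0],[0,0,0],[0,0,0],[0,0,0],[0,0,0],[0,0,0],[0,0,0],[0,0,0],[0,0,0]],"gripper":[0.1,0.1,0.1,0.1,0.1,0.1,0.1,0.1,0.1,0.1,0.1,0.1]}' 8;  python3 - <<'E'
from h import *
np.set_printoptions(suppress=True,precision=1,linewidth=200)
c=cap("wrist","w34.png");go([352,-286,117],Rt=tool(181.5,0)); print(proj(c,[352,-286,175]))
W=cloud(c);P=W[160:250,230:340].reshape(-1,3);P=P[(P[:,2]>160)&(P[:,0]<366)]; print(P.min(0),P.max(0))
E
```

```text
t: 33.7
position: [356.4, -285.0, 207.4]
tcp_rot: [-0.012, 1.0, 0.0, -0.002]
contact_force: [-0.3, -0.3, 0.1]
gripper_width: 39.6
p [ 356.8 -284.2  207.5] t 33.75 w 39.6 shift [ 0.  -0.   0.4] turn [ 0. -0. -0.] deg [ 0.1 -0.2 -0. ] dist 91
[[284.2 221.4]]
[ 341.  -313.7  162.2] [ 366.  -257.5  245.5]
```

View pics/w34.png

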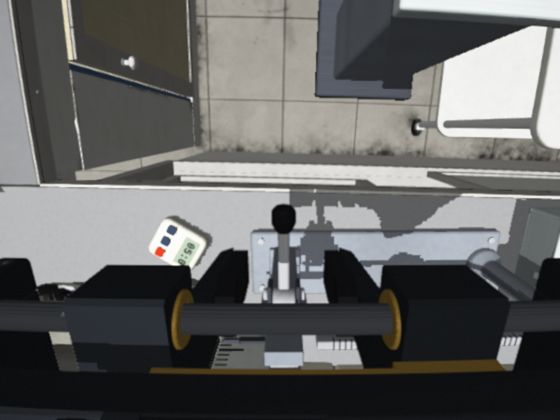

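```bash
python3 -m pendant '{"translation":[[0.01,-0.005,0.12],[0.018,-0.005,0.24],[0.018,-0.005,0.32],[0.018,-0.005,0.362],[0.018,-0.005,0.362],[0.018,-0.005,0.362],[0.018,-0.005,0.362],[0.018,-0.005,0.362],[0.018,-0.005,0.362],[0.018,-0.005,0.362]],"rotation":[[0,0,0],[0,0,0],[0,0,0],[0,0,0],[0,0,0],[0,0,0],[0,0,0],[0,0,0],[0,0,0],[0,0,0]],"gripper":[0.1,0.1,0.1,0.1,0.1,1,1,1,1,1]}' 30;  python3 - <<'E'
from h import *
c=cap("wrist","w35.png");print(bot.sense()["position"],bot.sense()["gripper_width"])
E
```

```text
t: 34.58
position: [352.6, -286.9, 118.2]
tcp_rot: [-0.013, 1.0, -0.001, -0.001]
contact_force: [1.7, -3.5, 0.7]
gripper_width: 17.2
[ 352.58388144 -286.86444676  118.12371146] 17.43182997651855
```

View pics/w35.png

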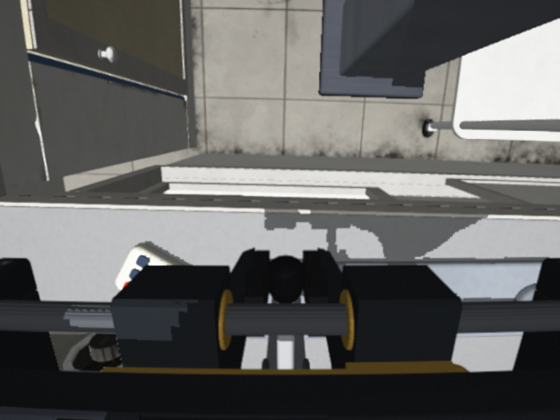

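```bash
python3 -m pendant '{"translation":[[-0.0013,0,-0.0264],[-0.0053,0,-0.0524],[-0.0118,0,-0.078],[-0.0208,0,-0.1028],[-0.0323,0,-0.1266],[-0.0461,0,-0.1491],[-0.0621,0,-0.1701],[-0.0801,0,-0.1894],[-0.0999,0,-0.2068],[-0.1214,0,-0.2221],[-0.1443,0,-0.2353],[-0.1683,0,-0.2461],[-0.1934,0,-0.2544],[-0.2191,0,-0.2602],[-0.2453,0,-0.2633],[-0.2717,0,-0.2639],[-0.29,0,-0.262],[-0.29,0,-0.262]],"rotation":[[0,0,0],[0,0,0],[0,0,0],[0,0,0],[0,0,0],[0,0,0],[0,0,0],[0,0,0],[0,0,0],[0,0,0],[0,0,0],[0,0,0],[0,0,0],[0,0,0],[0,0,0],[0,0,0],[0,0,0],[0,0,0]],"gripper":[1,1,1,1,1,1,1,1,1,1,1,1,1,1,1,1,1,1]}' 40;  python3 - <<'E'
from h import *
c=cap("wrist","w36.png");print(bot.sense()["position"],bot.sense()["gripper_width"])
c=cap("top");crop(c,235,170,435,265,"t8.png",4)
E
```

```text
t: 36.13
position: [425.8, -285.1, 184.7]
tcp_rot: [-0.013, 1.0, -0.002, -0.0]
contact_force: [-1.5, -3.1, 13.2]
gripper_width: 16.9
[ 425.5415706  -285.1005061   184.68088106] 16.693073371531845
```

View pics/w36.png

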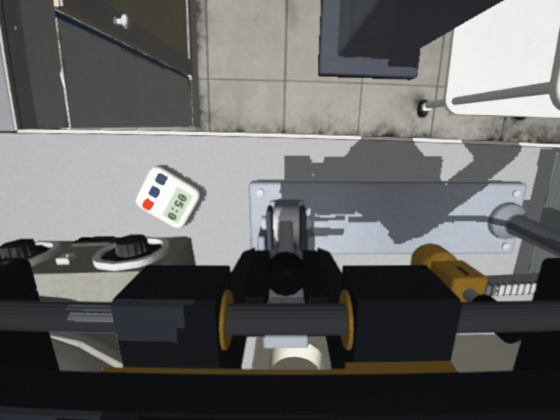

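View pics/t8.png

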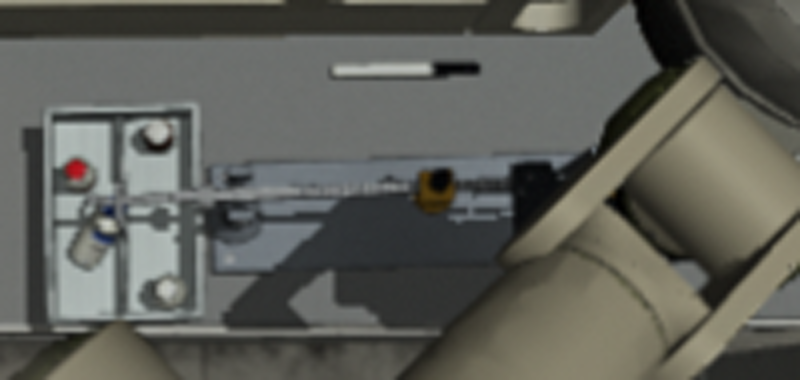

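```bash
python3 -m pendant '{"translation":[[0,0,0],[0,0,0],[0,0,0],[0,0,0],[0.01,0,-0.05],[0.02,0,-0.15],[0.05,0.05,-0.25],[0.05,0.15,-0.3],[0.05,0.3,-0.3],[0.05,0.45,-0.3],[0.05,0.5,-0.3],[0.05,0.5,-0.3]],"rotation":[[0,0,0],[0,0,0],[0,0,0],[0,0,0],[0,0,0],[0,0,0],[0,0,0],[0,0,0],[0,0,0],[0,0,0],[0,0,0],[0,0,0]],"gripper":[0.1,0.1,0.1,0.1,0.1,0.1,0.1,0.1,0.1,0.1,0.1,0.1]}' 8;  python3 - <<'E'
from h import *
np.set_printoptions(suppress=True,precision=1,linewidth=200)
c=cap("wrist","w37.png");print(bot.sense()["position"])
E
```

```text
t: 37.23
position: [409.0, -157.2, 257.9]
tcp_rot: [-0.015, 1.0, 0.0, -0.001]
contact_force: [0.0, -1.5, -0.2]
gripper_width: 39.4
[ 409.2 -158.8  257.7]
```

View pics/w37.png

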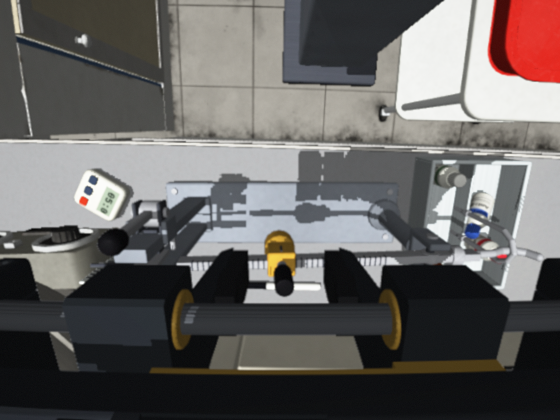

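```bash
cat >> h.py <<'E'
def beam(png=None):
    c=cap("wrist",png); W=cloud(c)
    P=W.reshape(-1,3); P=P[np.isfinite(P[:,0])]
    # bar centreline x ~ 452.5 + (76-y)*0.026 ; local beam coordinate s=-14-y (towards lever)
    xc=452.7+(76-P[:,1])*0.026
    m=(abs(P[:,0]-xc)<5)&(P[:,2]>135)&(P[:,2]<205)
    Q=P[m]; s=-14-Q[:,1]
    out=[]
    for a in np.arange(40,240,4.):
        k=(s>=a)&(s<a+4)
        if k.sum()>4: out.append((a+2,np.percentile(Q[k,2],80),k.sum()))
    out=np.array(out); return c,W,out
E
python3 -m pendant '{"translation":[[-0.15,0,0],[-0.24,-0.05,0],[-0.24,-0.1,0],[-0.24,-0.1,0],[-0.24,-0.1,0],[-0.24,-0.1,0],[-0.24,-0.1,0],[-0.24,-0.1,0],[-0.24,-0.1,0],[-0.24,-0.1,0],[-0.24,-0.1,0],[-0.24,-0.1,0]],"rotation":[[0,0,0],[0,0,0],[0,0,0],[0,0,0],[0,0,0],[0,0,0],[0,0,0],[0,0,0],[0,0,0],[0,0,0],[0,0,0],[0,0,0]],"gripper":[0.1,0.1,0.1,0.1,0.1,0.1,0.1,0.1,0.1,0.1,0.1,0.1]}' 8;  python3 - <<'E'
from h import *
np.set_printoptions(suppress=True,precision=1,linewidth=200)
c,W,o=beam("w38.png"); print(o.T)
E
```

```text
t: 38.28
position: [469.7, -182.7, 257.5]
tcp_rot: [-0.013, 1.0, 0.0, -0.001]
contact_force: [-0.0, 0.2, 0.1]
gripper_width: 39.5
[[ 42.   46.   50.   54.   58.   62.   66.   70.   74.   78.   82.   86.   90.   94.   98.  102.  106.  110.  114.  118.  122.  126.  130.  134.  138.  150.  154.  158.  162.  166.  170.  174.
  178.  182.  186.  190.  194.  198.  202.  206.  210.  214.  218.  222.  226.  230.  234.  238. ]
 [176.6 176.8 177.1 177.6 177.7 178.2 178.5 178.6 178.9 179.3 179.5 179.6 179.7 180.2 180.7 180.7 181.1 181.3 181.6 181.8 182.1 182.4 182.9 184.5 185.4 202.4 186.6 186.2 184.9 185.1 185.4 185.5
  186.  186.2 186.5 187.2 187.6 187.6 187.8 188.2 188.5 188.7 189.3 189.3 189.3 189.7 190.  190.5]
 [ 51.   55.   48.   54.   53.   51.   55.   48.   47.   47.   48.   49.   47.   50.   50.   58.   51.   56.   52.   59.   58.   60.   52.   36.   13.   32.   58.   49.   78.   70.   54.   63.
   62.   56.   62.   64.   60.   54.   60.   60.   55.   55.   64.   64.   59.   58.   61.   64. ]]
```

View pics/w38.png

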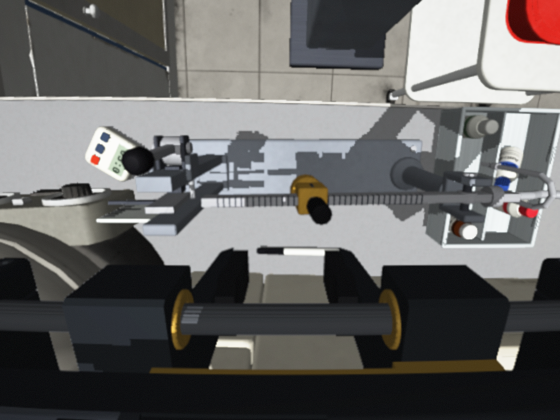

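```bash
cat >> h.py <<'E'
def knob(c,W,u0=290,v0=185,u1=345,v1=230):
    P=W[v0:v1,u0:u1].reshape(-1,3); zt=np.nanpercentile(P[:,2],98); Q=P[(P[:,2]>zt-4)]
    print("knob top z",zt,"xy min",Q.min(0),"max",Q.max(0),"mid",(Q.min(0)+Q.max(0))/2)
E
python3 - <<'E'
from h import *
np.set_printoptions(suppress=True,precision=1,linewidth=200)
c,W,o=beam(); print(np.polyfit(o[:22,0],o[:22,1],1)); knob(c,W)
go([457.5,-159,168],Rt=tool(181.5,0))
E
```

```text
[  0.1 173.7]
knob top z 227.95438513251216 xy min [ 450.7 -165.1  224. ] max [ 466.2 -149.6  228.8] mid [ 458.5 -157.3  226.4]
p [ 469.8 -182.8  257.4] t 38.38 w 39.7 shift [0.  0.1 0.4] turn [ 0. -0.  0.] deg [ 0.  -0.2  0. ] dist 93
```

```bash
python3 -m pendant '{"translation":[[0.045,0.1,0.05],[0.045,0.1,0.15],[0.045,0.1,0.25],[0.045,0.1,0.33],[0.045,0.1,0.358],[0.045,0.1,0.358],[0.045,0.1,0.358],[0.045,0.1,0.358],[0.045,0.1,0.358],[0.045,0.1,0.358],[0.045,0.08,0.357],[0.045,0.05,0.355],[0.045,0.02,0.352],[0.045,0.02,0.352],[0.045,0.02,0.352],[0.045,0.02,0.352],[0.045,0.02,0.352],[0.045,0.02,0.28],[0.045,0.02,0.15],[0,0,0]],"rotation":[[0,0,0],[0,0,0],[0,0,0],[0,0,0],[0,0,0],[0,0,0],[0,0,0],[0,0,0],[0,0,0],[0,0,0],[0,0,0],[0,0,0],[0,0,0],[0,0,0],[0,0,0],[0,0,0],[0,0,0],[0,0,0],[0,0,0],[0,0,0]],"gripper":[0.1,0.1,0.1,0.1,0.1,0.1,1,1,1,1,1,1,1,1,0.1,0.1,0.1,0.1,0.1,0.1]}' 6;  python3 -m pendant '{"translation":[[0,0,0],[0,0,0],[0,0,0],[0,0,0],[0,0,0],[0,0,0],[0,0,0],[0,0,0],[0,0,0],[0,0,0],[0,0,0],[0,0,0],[0,0,0],[0,0,0],[0,0,0],[0,0,0],[0,0,0],[0,0,0]],"rotation":[[0,0,0],[0,0,0],[0,0,0],[0,0,0],[0,0,0],[0,0,0],[0,0,0],[0,0,0],[0,0,0],[0,0,0],[0,0,0],[0,0,0],[0,0,0],[0,0,0],[0,0,0],[0,0,0],[0,0,0],[0,0,0]],"gripper":[0.1,0.1,0.1,0.1,0.1,0.1,0.1,0.1,0.1,0.1,0.1,0.1,0.1,0.1,0.1,0.1,0.1,0.1]}'
python3 - <<'E'
from h import *
np.set_printoptions(suppress=True,precision=3,linewidth=200)
c,W,o=beam("w39.png"); k=o[:,0]<120; print(np.polyfit(o[k,0],o[k,1],1)); knob(c,W,260,185,345,230); print(bot.sense()["position"])
E
```

```text
t: 40.05
position: [468.2, -181.7, 257.6]
tcp_rot: [-0.013, 1.0, 0.001, -0.003]
contact_force: [-0.3, -0.1, 0.3]
gripper_width: 39.4
t: 41.55
position: [469.8, -182.8, 257.4]
tcp_rot: [-0.013, 1.0, 0.0, -0.001]
contact_force: [-0.1, -0.2, 0.8]
gripper_width: 39.5
[  0.028 173.647]
knob top z 222.32861540418375 xy min [ 451.627 -188.72   218.405] max [ 466.324 -173.713  223.762] mid [ 458.975 -181.217  221.084]
[ 469.777 -182.826  257.417]
```

View pics/w39.png

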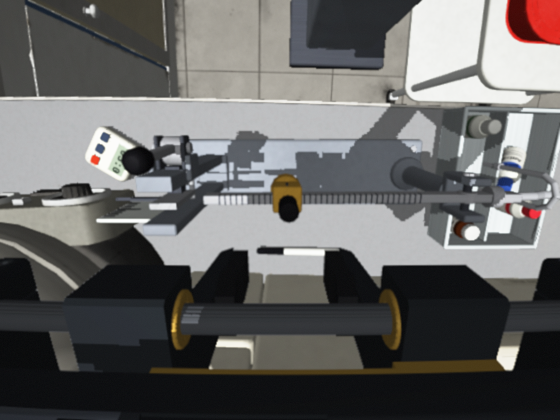

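```bash
python3 -m pendant '{"translation":[[0.043,0.005,0.08],[0.043,0.005,0.18],[0.043,0.005,0.28],[0.043,0.005,0.35],[0.043,0.005,0.38],[0.043,0.005,0.38],[0.043,0.005,0.38],[0.043,0.005,0.38],[0.043,0.005,0.38],[0.043,0.005,0.38],[0.043,0,0.38],[0.043,-0.007,0.38],[0.043,-0.014,0.38],[0.043,-0.014,0.38],[0.043,-0.014,0.38],[0.043,-0.014,0.38],[0.043,-0.014,0.38],[0.043,-0.014,0.3],[0.043,-0.014,0.15],[0,0,0]],"rotation":[[0,0,0],[0,0,0],[0,0,0],[0,0,0],[0,0,0],[0,0,0],[0,0,0],[0,0,0],[0,0,0],[0,0,0],[0,0,0],[0,0,0],[0,0,0],[0,0,0],[0,0,0],[0,0,0],[0,0,0],[0,0,0],[0,0,0],[0,0,0]],"gripper":[0.1,0.1,0.1,0.1,0.1,0.1,1,1,1,1,1,1,1,1,0.1,0.1,0.1,0.1,0.1,0.1]}' 6;  python3 -m pendant '{"translation":[[0,0,0],[0,0,0],[0,0,0],[0,0,0],[0,0,0],[0,0,0],[0,0,0],[0,0,0],[0,0,0],[0,0,0],[0,0,0],[0,0,0],[0,0,0],[0,0,0],[0,0,0],[0,0,0],[0,0,0],[0,0,0],[0,0,0],[0,0,0]],"rotation":[[0,0,0],[0,0,0],[0,0,0],[0,0,0],[0,0,0],[0,0,0],[0,0,0],[0,0,0],[0,0,0],[0,0,0],[0,0,0],[0,0,0],[0,0,0],[0,0,0],[0,0,0],[0,0,0],[0,0,0],[0,0,0],[0,0,0],[0,0,0]],"gripper":[0.1,0.1,0.1,0.1,0.1,0.1,0.1,0.1,0.1,0.1,0.1,0.1,0.1,0.1,0.1,0.1,0.1,0.1,0.1,0.1]}'
python3 - <<'E'
from h import *
np.set_printoptions(suppress=True,precision=3,linewidth=200)
c,W,o=beam("w40.png"); k=o[:,0]<120; print(np.polyfit(o[k,0],o[k,1],1)); knob(c,W,250,185,345,230); print(bot.sense()["position"])
E
```

```text
t: 43.27
position: [468.4, -182.8, 258.3]
tcp_rot: [-0.013, 1.0, 0.001, -0.003]
contact_force: [1.1, -0.4, -0.3]
gripper_width: 39.4
t: 44.93
position: [469.8, -182.8, 257.4]
tcp_rot: [-0.013, 1.0, 0.0, -0.001]
contact_force: [0.0, -0.4, -0.2]
gripper_width: 39.5
[ -0.   173.84]
knob top z 217.93559857539955 xy min [ 451.63  -194.903  214.335] max [ 466.566 -180.356  219.286] mid [ 459.098 -187.629  216.811]
[ 469.78  -182.801  257.431]
```

```bash
python3 -m pendant '{"translation":[[0.1,-0.1,0],[0.2,-0.2,0],[0.24,-0.3,0],[0.24,-0.4,0],[0.24,-0.4,0],[0.24,-0.4,0],[0.24,-0.4,0],[0.24,-0.4,0],[0.24,-0.4,0],[0.24,-0.4,0],[0.24,-0.4,0],[0.24,-0.4,0],[0.24,-0.4,0],[0.24,-0.4,0],[0.24,-0.4,0],[0.24,-0.4,0],[0.24,-0.4,0],[0.24,-0.4,0],[0.24,-0.4,0],[0.24,-0.4,0]],"rotation":[[0,0,0],[0,0,0],[0,0,0],[0,0,0],[0,0,0],[0,0,0],[0,0,0],[0,0,0],[0,0,0],[0,0,0],[0,0,0],[0,0,0],[0,0,0],[0,0,0],[0,0,0],[0,0,0],[0,0,0],[0,0,0],[0,0,0],[0,0,0]],"gripper":[0.1,0.1,0.1,0.1,0.1,0.1,0.1,0.1,0.1,0.1,0.1,0.1,0.1,0.1,0.1,0.1,0.1,0.1,0.1,0.1]}'
python3 - <<'E'
from h import *
np.set_printoptions(suppress=True,precision=3,linewidth=200)
c,W,o=beam("w41.png"); k=o[:,0]<160; print(np.polyfit(o[k,0],o[k,1],1)); crop(c,80,160,270,280,"w42.png",4)
E
```

```text
t: 46.65
position: [412.4, -284.4, 257.6]
tcp_rot: [-0.013, 1.0, 0.0, -0.001]
contact_force: [0.3, 0.1, -0.7]
gripper_width: 39.7
[  0.005 173.223]
```

View pics/w41.png

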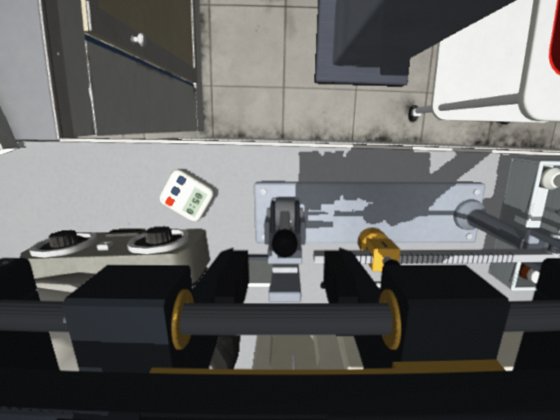

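View pics/w42.png

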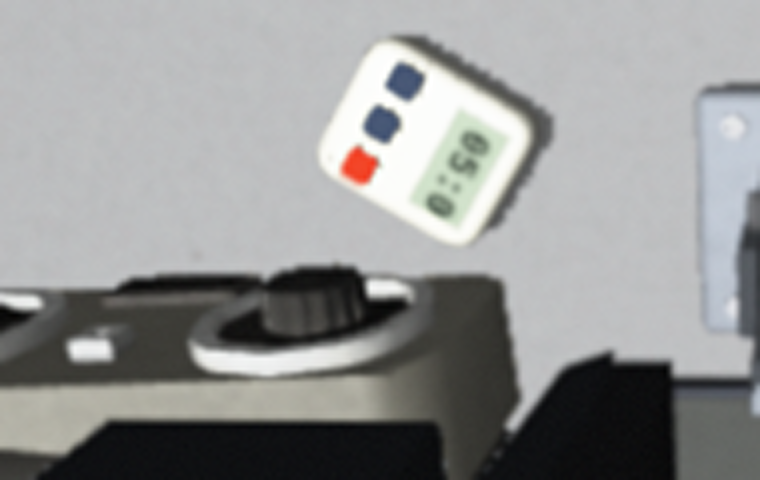

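Run:
```python
from h import *
go([390,-345,215],Rt=tool(181.5,45))
```

```text
p [ 412.4 -284.4  257.6] t 46.7 w 39.5 shift [ 0.0956 -0.2402  0.1706] turn [ 1.000e-04 -3.763e-01 -0.000e+00] deg [  0.  -45.2  -0. ] dist 77
```

```bash
python3 -m pendant '{"translation":[[0.1,-0.1,-0.05],[0.1,-0.2,-0.05],[0.1,-0.24,-0.05],[0.1,-0.24,0],[0.1,-0.24,0.05],[0.096,-0.24,0.1],[0.096,-0.24,0.17],[0.096,-0.24,0.17],[0.096,-0.24,0.17]],"rotation":[[0,0,0],[0,-0.05,0],[0,-0.1,0],[0,-0.16,0],[0,-0.22,0],[0,-0.28,0],[0,-0.34,0],[0,-0.376,0],[0,-0.376,0]],"gripper":[0.1,0.1,0.1,0.1,0.1,0.1,0.1,0.1,0.1]}'
python3 - <<'E'
from h import *
c=cap("wrist","w43.png"); crop(c,200,140,380,260,"w44.png",4)
E
```

```text
t: 47.45
position: [456.5, -317.6, 275.5]
tcp_rot: [0.036, 0.944, 0.006, 0.329]
contact_force: [0.5, -0.5, 0.3]
gripper_width: 39.7
```

View pics/w43.png

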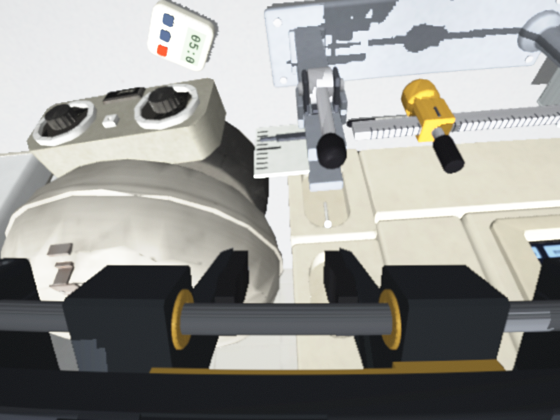

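View pics/w44.png

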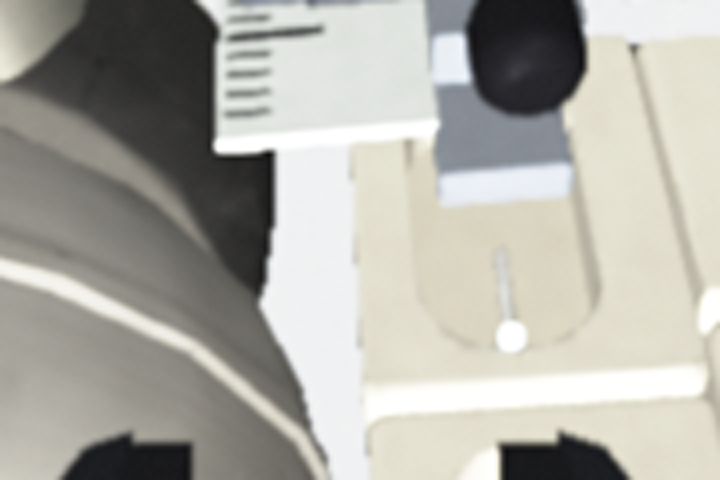

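Run:
```python
from h import *
c=cap("wrist"); crop(c,240,95,360,190,"w45.png",6); s=bot.sense();print(s["position"],s["q"].round(2))
```

```text
[ 456.83914982 -317.99564073  276.99814844] [-1.12  0.07  1.76  0.68  1.07 -2.88]
```

View pics/w45.png

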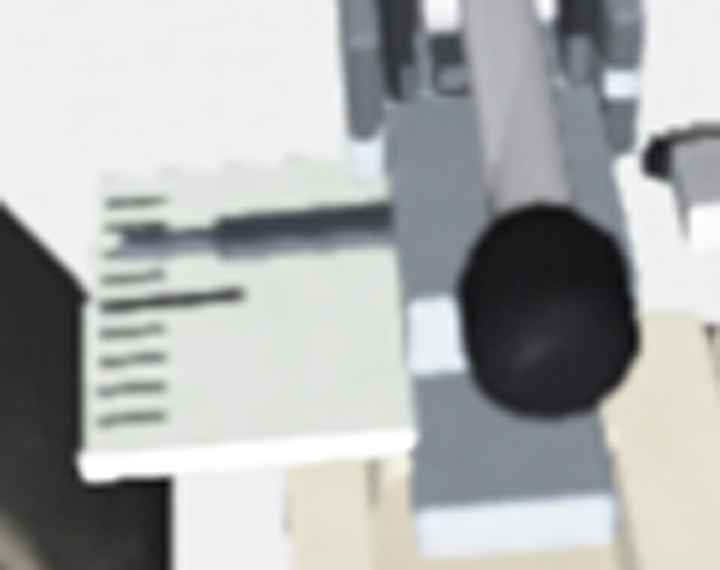

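Run:
```python
from h import *
np.set_printoptions(suppress=True,precision=1,linewidth=200)
c=cap("wrist"); W=cloud(c)
f=lambda U,V:(int(round(240+(U+.5)/6-.5)),int(round(95+(V+.5)/6-.5)))
for n,p in [("ptr tip",(130,240)),("ptr",(180,240)),("ptr thick",(260,230)),("ptr thick",(340,222)),("mark",(110,303)),("mark",(230,295)),("plate",(200,270)),("plate",(200,400)),("s",(130,332)),("s",(130,418))]:
    u,v=f(*p); print(n,W[v-1:v+2,u].tolist() and np.nanmedian(W[v-1:v+2,u-1:u+2].reshape(-1,3),0),W[v,u])
print(c["T"]);
```

```text
ptr tip [ 475.7 -338.2  148.6] [ 475.3 -338.2  148.9]
ptr [ 462.6 -328.7  165.3] [ 461.4 -328.2  166.5]
ptr thick [ 462.1 -316.9  163.9] [ 462.4 -316.9  163.9]
ptr thick [ 461.9 -305.5  164.2] [ 461.7 -305.5  164.6]
mark [ 475.9 -340.8  161.9] [ 475.8 -340.8  161.9]
mark [ 475.9 -322.4  162.4] [ 475.9 -322.4  162.4]
plate [ 475.9 -326.8  157.6] [ 475.9 -326.9  156.3]
plate [ 476.  -327.1  183.6] [ 476.6 -327.1  183.1]
s [ 476.2 -337.9  168.3] [ 476.7 -338.   167.9]
s [ 476.2 -337.6  186.3] [ 475.5 -337.5  186.8]
[[   0.1    1.     0.   280.6]
 [   0.6   -0.1    0.8 -490.4]
 [   0.8   -0.    -0.6  -26. ]
 [   0.     0.     0.     1. ]]
```

Run:
```python
from h import *
np.set_printoptions(suppress=True,precision=1,linewidth=200)
c=cap("wrist"); W=cloud(c)
P=W[130:165,317:346].reshape(-1,3);P=P[P[:,2]>205]; print(P.min(0),P.max(0),np.median(P,0))
go([380,-285,290],Rt=tool(181.5,0))
```

```text
[ 412.  -294.5  205.2] [ 448.9 -271.6  242.7] [ 416.7 -286.3  236.5]
p [ 456.2 -318.3  275.7] t 47.65 w 39.6 shift [ 0.2  0.1 -0.2] turn [ 0.   0.3 -0. ] deg [ 0.1 38.2 -5.5] dist 84
```

Run:
```python
from h import *
go([380,-285,290],Rt=tool(181.5,0))
```

```text
p [ 456.2 -318.3  275.7] t 47.65 w 39.6 shift [ 0.2126  0.116  -0.2349] turn [ 0.0011  0.3187 -0.0456] deg [ 0.1 38.2 -5.5] dist 84
```

```bash
python3 -m pendant '{"translation":[[0.21,0.05,-0.23],[0.21,0.116,-0.235],[0.21,0.116,-0.235],[0.21,0.116,-0.235],[0.21,0.116,-0.235],[0.21,0.116,-0.235],[0.21,0.116,-0.235],[0.21,0.116,-0.235],[0.21,0.116,-0.235]],"rotation":[[0.0011,0.3187,-0.0456],[0.0011,0.3187,-0.0456],[0.0011,0.3187,-0.0456],[0.0011,0.3187,-0.0456],[0.0011,0.3187,-0.0456],[0.0011,0.3187,-0.0456],[0.0011,0.3187,-0.0456],[0.0011,0.3187,-0.0456],[0.0011,0.3187,-0.0456]],"gripper":[0.1,0.1,0.1,0.1,0.1,0.1,0.1,0.1,0.1]}'
python3 - <<'E'
from h import *
np.set_printoptions(suppress=True,precision=1,linewidth=200)
c=cap("wrist","w46.png"); W=cloud(c); s=bot.sense(); print(s["position"],s["q"].round(2),s["tcp_rot"].round(3))
E
```

```text
t: 48.4
position: [380.3, -285.1, 290.2]
tcp_rot: [-0.012, 1.0, 0.0, 0.001]
contact_force: [-0.2, -0.2, 0.7]
gripper_width: 39.8
[ 380.1 -285.1  290.4] [-0.9  0.1  1.5  0.   1.5 -2.5] [-0.  1.  0.  0.]
```

View pics/w46.png

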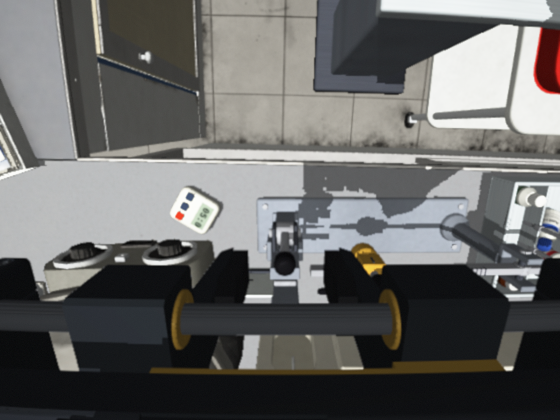

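Run:
```python
from h import *
np.set_printoptions(suppress=True,precision=1,linewidth=200)
c=cap("wrist"); W=cloud(c)
crop(c,240,190,340,290,"w47.png",6)
for v in range(200,285,5): print(v,W[v,285])
P=W[245:280,270:302].reshape(-1,3);P=P[P[:,2]>218]; print(P.min(0),P.max(0),np.median(P,0))
```

```text
200 [ 418.7 -285.3   16. ]
205 [ 426.7 -285.1   15.9]
210 [ 434.7 -284.9   15.9]
215 [ 436.2 -284.8   38.3]
220 [ 435.8 -284.7   64.4]
225 [ 409.6 -285.   165.5]
230 [ 413.6 -284.9  170. ]
235 [ 414.4 -284.9  183.1]
240 [ 415.6 -284.8  193.8]
245 [ 416.5 -284.7  204.5]
250 [ 416.8 -284.7  215.6]
255 [ 412.8 -284.7  235.8]
260 [ 415.3 -284.7  240.2]
265 [ 419.9 -284.5  240.2]
270 [ 424.1 -284.4  241.1]
275 [ 430.  -284.3  238.7]
280 [ 459.6 -283.7  193.1]
[ 412.2 -294.8  224.7] [ 430.  -275.8  242.7] [ 418.4 -285.3  239.4]
```

View pics/w47.png

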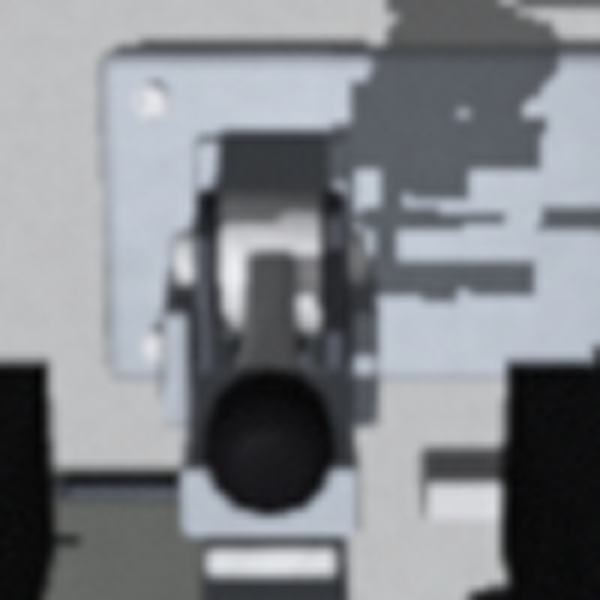

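```bash
python3 -m pendant '{"translation":[[-0.1,0,0],[-0.1656,0,0.05],[-0.1656,0,0.18],[-0.1656,0,0.3],[-0.1656,0,0.4],[-0.1656,0,0.434],[-0.1656,0,0.434],[-0.1656,0,0.434],[-0.1656,0,0.434],[-0.1656,0,0.434],[-0.1656,0,0.434],[-0.1656,0,0.434]],"rotation":[[0,0,0],[0,0,0],[0,0,0],[0,0,0],[0,0,0],[0,0,0],[0,0,0],[0,0,0],[0,0,0],[0,0,0],[0,0,0],[0,0,0]],"gripper":[0.1,0.1,0.1,0.1,0.1,0.1,0.1,1,1,1,1,1]}' 30
python3 - <<'E'
from h import *
c=cap("wrist","w48.png"); s=bot.sense(); print(s["position"],s["gripper_width"],s["contact_force"])
E
```

```text
t: 49.5
position: [422.8, -285.0, 183.6]
tcp_rot: [-0.013, 1.0, -0.002, 0.002]
contact_force: [0.3, -5.0, 4.5]
gripper_width: 17.3
[ 422.80454576 -285.02808027  183.52171238] 17.116214408931533 [ 0.15098443 -5.42199826  5.35921028]
```

View pics/w48.png

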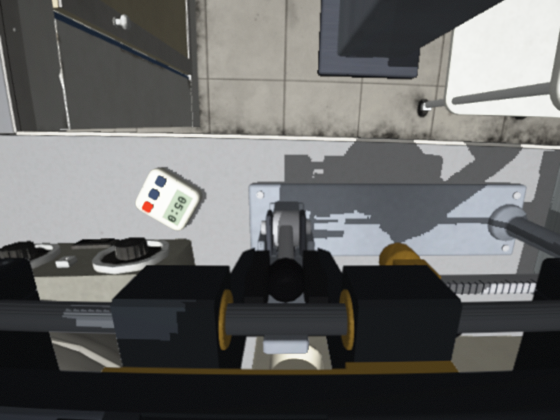

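```bash
python3 -m pendant '{"translation":[[0.0343,0,0.0003],[0.0605,0,0.0034],[0.0862,0,0.0092],[0.1113,0,0.0175],[0.1353,0,0.0283],[0.1582,0,0.0415],[0.1797,0,0.0568],[0.1995,0,0.0742],[0.2175,0,0.0935],[0.2335,0,0.1145],[0.2473,0,0.137],[0.2588,0,0.1608],[0.2678,0,0.1856],[0.2743,0,0.2112],[0.2783,0,0.2372],[0.2796,0,0.2636],[0.2796,0,0.272],[0.2796,0,0.272]],"rotation":[[0,0,0],[0,0,0],[0,0,0],[0,0,0],[0,0,0],[0,0,0],[0,0,0],[0,0,0],[0,0,0],[0,0,0],[0,0,0],[0,0,0],[0,0,0],[0,0,0],[0,0,0],[0,0,0],[0,0,0],[0,0,0]],"gripper":[1,1,1,1,1,1,1,1,1,1,1,1,1,1,1,1,1,1]}' 40
python3 - <<'E'
from h import *
c=cap("wrist","w49.png"); s=bot.sense(); print(s["position"],s["gripper_width"],s["contact_force"])
E
```

```text
t: 51.05
position: [351.7, -286.9, 115.1]
tcp_rot: [-0.013, 1.0, -0.001, -0.0]
contact_force: [-11.0, -3.3, 11.0]
gripper_width: 16.8
[ 351.71787904 -286.88506356  115.20018905] 16.530273548755517 [-10.63578871  -4.39334182   9.38274683]
```

View pics/w49.png

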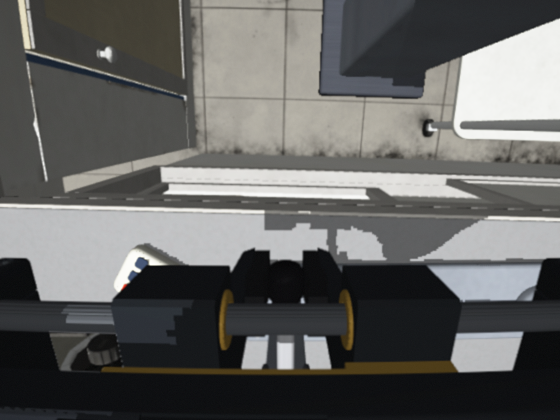

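Lever is back down. Release, retreat, and check.

```bash
python3 -m pendant '{"translation":[[0,0,-0.003],[0,0,-0.003],[0,0,-0.003],[0,0,-0.003],[0,0,-0.05],[0,0,-0.15],[0,0,-0.3],[0,0.1,-0.45],[-0.1,0.2,-0.55],[-0.2,0.3,-0.55],[-0.3,0.4,-0.55],[-0.45,0.45,-0.55],[-0.45,0.45,-0.55],[-0.45,0.45,-0.55]],"rotation":[[0,0,0],[0,0,0],[0,0,0],[0,0,0],[0,0,0],[0,0,0],[0,0,0],[0,0,0],[0,0,0],[0,0,0],[0,0,0],[0,0,0],[0,0,0],[0,0,0]],"gripper":[0.1,0.1,0.1,0.1,0.1,0.1,0.1,0.1,0.1,0.1,0.1,0.1,0.1,0.1]}' 10
python3 - <<'E'
from h import *
np.set_printoptions(suppress=True,precision=3,linewidth=200)
c,W,o=beam("w50.png"); k=o[:,0]<120; print(np.polyfit(o[k,0],o[k,1],1)); print(bot.sense()["position"],bot.sense()["contact_force"])
m=(W[...,0]<366)&(W[...,0]>335)&(W[...,2]>150)&(W[...,2]<190)&(W[...,1]<-265)&(W[...,1]>-310); P=W[m]; print(m.sum(),P.min(0),P.max(0))
c=cap("top");crop(c,235,170,435,265,"t9.png",4)
E
```

```text
t: 52.27
position: [462.5, -169.2, 251.0]
tcp_rot: [-0.014, 1.0, 0.001, -0.0]
contact_force: [-0.3, 0.3, -0.5]
gripper_width: 39.9
[  0.003 173.422]
[ 461.721 -169.907  251.219] [-0.604  0.637  0.212]
652 [ 342.234 -295.191  160.176] [ 365.982 -276.779  176.252]
```

View pics/w50.png

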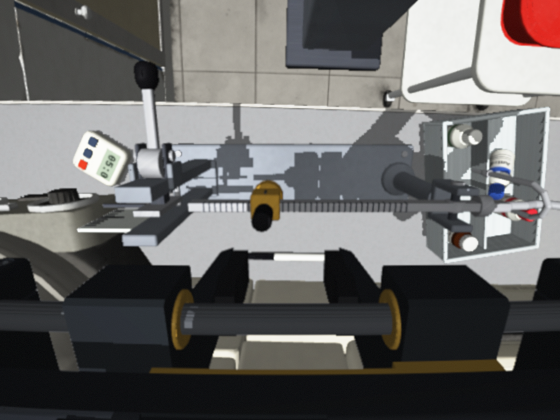

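View pics/t9.png

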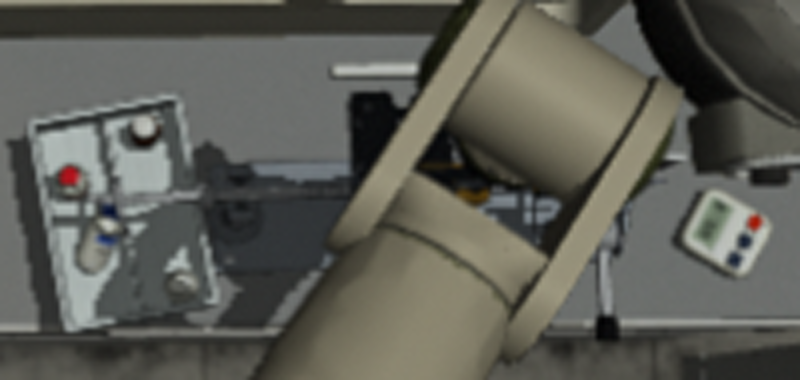

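```bash
python3 -m pendant '{"translation":[[0,0,0],[0,0,0],[0,0,0],[0,0,0],[0,0,0],[0,0,0],[0,0,0],[0,0,0],[0,0,0],[0,0,0],[0,0,0],[0,0,0],[0,0,0],[0,0,0],[0,0,0],[0,0,0],[0,0,0],[0,0,0],[0,0,0],[0,0,0]],"rotation":[[0,0,0],[0,0,0],[0,0,0],[0,0,0],[0,0,0],[0,0,0],[0,0,0],[0,0,0],[0,0,0],[0,0,0],[0,0,0],[0,0,0],[0,0,0],[0,0,0],[0,0,0],[0,0,0],[0,0,0],[0,0,0],[0,0,0],[0,0,0]],"gripper":[0.1,0.1,0.1,0.1,0.1,0.1,0.1,0.1,0.1,0.1,0.1,0.1,0.1,0.1,0.1,0.1,0.1,0.1,0.1,0.1]}' >/dev/null
python3 - <<'E'
from h import *
a=cap("wrist")["img"]; c,W,o=beam("w51.png"); k=o[:,0]<120; print(np.polyfit(o[k,0],o[k,1],1))
c1=cap("top");crop(c1,235,170,435,265,"t10.png",4)
b=cv2.imread("pics/w50.png"); print(np.abs(c["img"].astype(int)-b)[90:250,420:560].mean(), np.abs(c["img"].astype(int)-a)[90:250,420:560].mean())
c2=cap("side"); crop(c2,220,160,340,300,"s10.png",4)
E
```

```text
[3.50010687e-03 1.73368137e+02]
13.086785714285714 0.6308630952380953
```

View pics/t10.png

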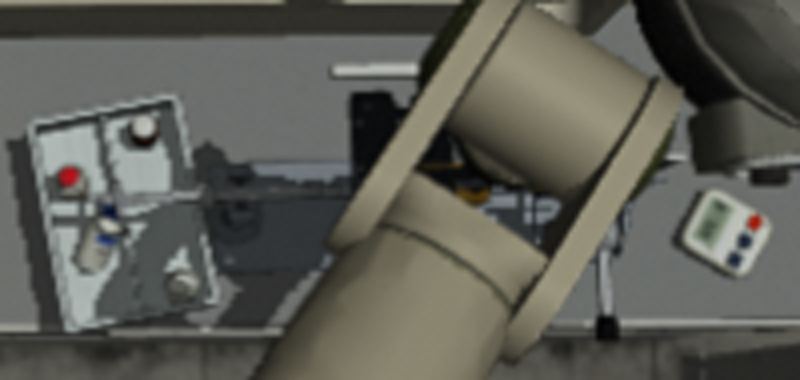

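View pics/s10.png

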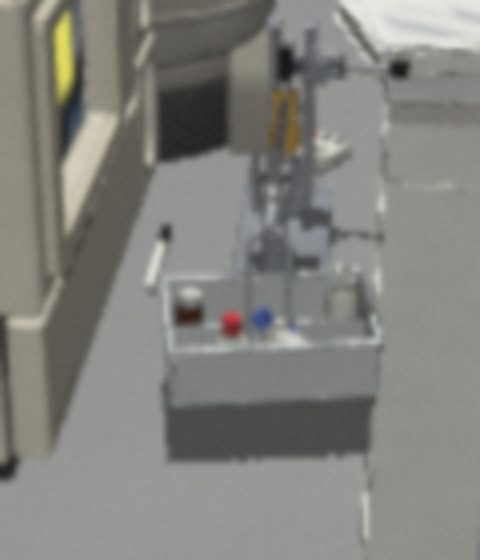

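Carrier is still, hanging with all four bottles; marker and timer are unmoved, lever shut, beam level. Handing in.

```bash
python3 -c "
from bench import workorder
print(workorder.close_job())"
```

```text
the job is handed in; nothing more can be done
None
```

I put all four bottles in the carrier, hung it on the locked hook, opened the lever, balanced the beam, locked it again and handed the job in. No verdict came back. The run took about 54 s of the 210 s allowed.

**Last checks**
- **Beam:** the free beam measured 0 to 0.005 rad from level. Locked, it measured about 0.0035 rad.
- **Pointer:** it was within 2–3 mm of the centre mark. The view was an awkward one: I meant to tilt the camera straight onto the index plate, but the wrist joint hit its range limit, so I used the angle it reached.
- **Lever:** the knob is back in its original shut position.
- **Carrier:** it hangs still on the hook, clear of the worktop, with all four bottles inside.
- **Bystanders:** the timer and marker look unmoved. The jar looked unmoved during the bottle moves, and I did not picture it again at the end.

**What disagreed or went wrong**
- **Reported tool position:** the fingertips turned out to be about 39 mm short of the TCP the robot reports. I noticed this when the first grasp closed on the cap instead of the body, and allowed for it after that.
- **Blue bottle:** it tipped while I carried the carrier and leans on the middle wall, still inside the carrier.
- **Carrier angle:** it turned by several degrees on the hook after I let go.

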